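Re-lock a lens carrier against the rail stop with its cam lever

TASK

Move the lens carrier on the optical rail up against the stop: swing its red-knobbed cam lever fully open, slide the carrier along the rail until it rests against the tip of the stop's screw (the screw keeps a setting, so press it only lightly), then swing the lever back over centre until it snaps fully shut, and let go. Do not touch the lens in its tube, and leave the vial, the spare lens tube and the hex key where they are.

Things in the scene. Friction and masses are not known exactly. Their poses are not given: they have to be found in the camera images.
- rail: Aluminium optical rail screwed to the bench, 230 long, 40 wide, its top 22 mm above the bench. Origin: on the bench under the middle of the rail. Its x axis runs along the rail towards the stop, y across, z up.
- rail_stop: Black stop block fixed on the rail near its +x end, 20 long (x), 60 wide, top at z = 37 mm. Origin: at bench height under its middle; axes as the rail's. A brass set screw with an 8 mm steel ball tip runs through it along x, 30 mm up; its end stands 12 to 30 mm out of the block towards the carrier: how far is not measured and must be felt. At most 20 N on it.
- lens_carrier: Black carrier astride the rail. Origin: at bench height on the rail's centre line under its middle; axes as the rail's. Its block is 56 long in x (front face x = +28, rear face x = -28), 66 wide, z = 23.5 to 37.5 mm; the lever's housing juts out to y = -60 (x -32 to +8). Push its rear face or hold both end faces. The lens (tube 30 wide, 25 long, in a 38 ring) lies mid-way at y = +4, top z = 80.
- carrier_slide (a joint): Position of the carrier along the rail in m, growing towards the stop. With the lever open it slides against 2.5 N of drag and stays where it is left; with the lever shut it is clamped and does not yield to 30 N.
- cam_lever (a joint): Cam lever angle in rad about its upright pivot: 0 = snapped shut (start), 0.26 = dead centre, 1.62 = fully open; seen from above it opens clockwise. Shut, the arm points to the stop, slanting 15 degrees outwards from the rail (towards -y); open, about square out from it. A spring loads the cam: let go 0.06 rad or more beyond dead centre it springs open, as far short of it it snaps shut.
- lever_pivot (a point): The lever's pivot, fixed to the carrier at x = -12, y = -44 mm, 43.5 mm above the bench.
- carrier_front (a point): Middle of the carrier's front face, 30 mm above the bench, where the stop screw's tip meets it.
- lever_knob (a point): Middle of the lever's red upright knob, 64 mm from the pivot, 58 mm above the bench. The knob is round, 11 to 15 mm across, from 40.5 to 71 mm above the bench; the steel arm below it is 9 mm wide, 40.5 to 46.5 mm up. Square to the arm it takes about 3 N to open from shut, about 7 N to shut from open (most near 0.8 rad, nothing at dead centre; beyond it the load reverses).
- vial: Glass vial with a white cap, 27 across, 57 high, standing on the bench beyond the rail's far end. Origin at its underside. Bystander.
- spare_tube: Black empty lens tube, 30 across, 20 high, standing on the bench near the vial. Origin at its underside. Bystander.
- hex_key: Black hex key, 78 x 28 x 4 mm, lying on the bench beside the rail, on its +y side. Origin at its underside. Bystander.

How it is judged:
On the way, in this order (a step that is already met when the one before it is completed fails the run):
1. the cam lever is swung open (1.3 rad or more) (value of joint cam_lever above 1.3 rad), for 0.1 s.
2. with the lever open, the carrier rests against the stop screw (gap under 1.5 mm) (distance between carrier_front and stop_screw_c0 below 0.0055 m and value of joint cam_lever above 1 rad), for 0.2 s.
At the end, for the whole second after the job is handed in: The lever has snapped shut (within 0.06 rad of its end), the carrier stands still with its front face within 1.5 mm of the stop screw's tip, and nothing else was disturbed (value of joint cam_lever below 0.06 rad and distance between carrier_front and stop_screw_c0 below 0.0055 m and linear speed of lens_carrier below 0.005 m/s); the robot touches nothing.
It fails at once if the stop screw is loaded with more than 20 N (contact force between lens_carrier and rail_stop above 20 N).
It fails at once if the lens or its tube is touched (contact force between any of the fingers, the arm and lens_carrier_c0 above 0.5 N).
It fails at once if the vial is moved by more than 12 mm (distance of vial from where it was at the start of the episode above 0.012 m).
It fails at once if the spare tube is moved by more than 12 mm (distance of spare_tube from where it was at the start of the episode above 0.012 m).
It fails at once if the hex key is moved by more than 12 mm (distance of hex_key from where it was at the start of the episode above 0.012 m).
It also fails if it takes over 72 s, if anything falls off the work surface, if the arm or the gripper's body presses on something with over 40 N, if the wrist force passes 120 N, or if a joint passes its speed limit or range.

ROBOT

A 6-joint arm with a two-finger parallel gripper is mounted at the origin on a cart in front of the work surface, level with it; the furniture and walls round the work are solid. World frame = base frame: x ahead of the robot, y to its left, z up, the work surface at z = 0. Lengths are in m, angles in rad, forces in N, time in s.
With the tool pointing down it reaches from about 0.25 to 0.85 m from the base axis. Payload 12.5 kg.
Tool frame: the origin (TCP) lies between the finger pads; the fingertips stand robot.tips_ahead ahead of it and the grasp point (between the pads) is the TCP (robot.tips_ahead is the distance from the TCP to the fingertips, in m); x points along the fingers, y is the direction in which the jaws open and shut, and the axes are right-handed (so a half turn about x gives the same grasp; the last joint's range is limited). The gripper opens to 93 mm and grips with 3 to 60 N. Pads are 15 mm wide; open, the fingers measure 128 mm over their backs; the gripper's body (75 mm by 188 mm) begins 65 mm behind the grasp point.
Start: joints at [-1.301, 0.351, 1.652, -0, 1.139, -0.085], TCP at [0.191, -0.516, 0.238] pointing down, gripper open.
Joint ranges: [-2.75, 2.75], [-0.79, 2.1], [0.01, 2.65], [-1.57, 4.71], [0.07, 3.14], [-2.87, 2.87]. Speed limits (rad/s): [2.22, 2.22, 2.79, 3.14, 3.14, 3.14].

INTERFACE

Orientations are given as [roll, pitch, yaw] about the fixed x, y, z axes, in that order (R = Rz(yaw) Ry(pitch) Rx(roll)).
In Python, from station import robot gives the robot as it stands. The module is installed in compiled form; this text tells all that it offers.
- The arm moves only by the tool drive_tool, never from a script. Its argument "increments" is one flat list of numbers, 7 for each row, row after row: the shift along the tool's x, y, z in mm, then the turn, a rotation vector about the tool's x, y, z in rad, then the opening, from 0 (shut) to 1 (fully open). A call has 1 to 20 rows; each row shifts and turns the pose as measured when the row begins, along the tool's axes as they then stand; what a row does not reach is not made up. A row lasts 1/8 s, in which the tool goes at most 62.5 mm and 10.7 degrees, less where a joint would pass 70% of its speed; a pose out of reach is approached as far as the arm can. A call with a gripper value outside its range is refused whole. The fingers move at their own pace and stop on an object; "grip_force" is the grip in N (left out, the last holds). Time passes only in rows, so rows that do not move let the fingers close. It gives the time, the measured TCP pose, the force and the opening at its end, in the units of the state.
- robot.observe(): the state, without advancing time (a new reading comes with each control period).
- robot.read_camera(name): name is "scene" or "top" or "wrist"; returns a dict with "frame" (480x640x3 uint8, blue, green, red), "fovy" (degrees; the focal length in pixels is half the picture's height over the tangent of half this angle, whatever the lens; pixels are square), "cx", "cy" (the principal point, pixels), "distortion" ([k1, k2, p1, p2, k3] as OpenCV has them; the pictures are not rectified), "R" (3x3) and "t" (3): a world point X has camera coordinates R X + t. Camera axes: x right, y down, z forward; pixel columns grow to the right and rows downward; lengths in m; the calibration is good to about 2 mm. A picture is of the moment at which its call begins. There is no depth.
- robot.sign_off(): hands the job in, once; it reports no verdict.
The state is a dict: "clock": time; "joints": joint angles; "qd": joint speeds; "joint_efforts": joint torques, N m; "ee_pos": TCP position; "orientation": TCP orientation; "wrist_force": force on the tool from outside, world axes, zero at the start; "ft_torque": the same for the moment, N m; "width": opening from 0.0 (shut) to 1.0 (fully open).
Only numpy, scipy, OpenCV 4.12 (cv2) and the standard library are available. Lean on these libraries where they do the work, as an engineer would, in place of code of your own. Each camera call takes 0.05 s, during which the arm holds its last target.

## Working session

There is one attempt and no reset: what is moved stays moved. The work goes in short steps, Python scripts to look and compute and a tool call to move; the robot and the scene stay as the last step left them, time stands still between calls to the robot, and variables do not carry over. Pictures are saved under pics/ and viewed, and the job is handed in when it is done.

Besides the shell and the picture viewer there is one more tool, called after "Emit:" as name(argument=value, ...), one argument or row to a line, values as JSON. drive_tool: Moves the arm, as the interface text tells. Its arguments: {"type":"object","properties":{"increments":{"type":"array"},"grip_force":{"type":"number"}},"required":["increments"]}

```bash
mkdir -p pics; python3 - <<'E'
from station import robot
import cv2
s=robot.observe(); print(s); print(robot.tips_ahead)
for n in ["scene","top","wrist"]:
    c=robot.read_camera(n); cv2.imwrite(f"pics/{n}0.png",c["frame"]); print(n,c["fovy"],c["cx"],c["cy"],c["distortion"],c["R"],c["t"])
E
```

```text
{'clock': 0.0, 'joints': array([-1.30058195e+00,  3.51243013e-01,  1.65242365e+00, -2.56751996e-05,
        1.13910465e+00, -8.46158906e-02]), 'qd': array([ 0.00064407, -0.0017715 ,  0.00020617, -0.00080979, -0.00130475,
        0.00023998]), 'joint_efforts': array([ 1.32568814e-03, -4.97310448e+01, -2.85259205e+01,  6.99611893e-02,
        2.56756484e-02, -8.82384325e-05]), 'ee_pos': array([ 0.19101022, -0.51541996,  0.23709787]), 'orientation': array([-1.63564064,  1.56961743,  1.86079303]), 'wrist_force': array([ 0.12568614,  0.41823986, -0.29553857]), 'ft_torque': array([-0.02830955,  0.01860291, -0.02610477]), 'width': 0.9989752822849925}
0.019
scene 47.34476284954181 321.01918686993383 238.2254748929912 [0.05524384 0.         0.         0.         0.        ] [[-0.59810784 -0.80140374  0.00436595]
 [-0.38930728  0.28577939 -0.87565403]
 [ 0.70050472 -0.52543524 -0.4829192 ]] [0.61212929 0.15942852 0.6958737 ]
top 48.009469633509404 322.4418520091946 237.8149222107742 [-0.00344217  0.          0.          0.          0.        ] [[-0.01004477 -0.99964509 -0.02467375]
 [-0.99542496  0.01234094 -0.09474622]
 [ 0.09501709  0.02360916 -0.99519564]] [0.37368037 0.53003111 0.86262806]
wrist 70.24548918205657 312.16638469490204 232.80161777203946 [0.01453926 0.         0.         0.         0.        ] [[ 0.34731438 -0.93774463 -0.00278183]
 [-0.89822026 -0.33352494  0.28628914]
 [-0.26939392 -0.09693364 -0.95813923]] [-0.54800026 -0.03352367  0.39309741]
```

View pics/scene0.png

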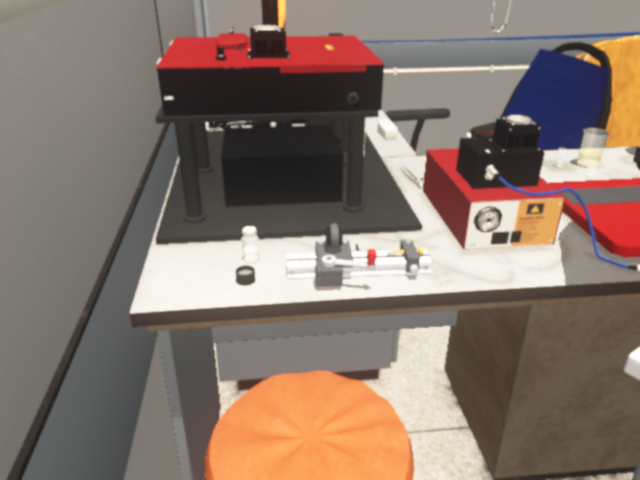

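View pics/top0.png

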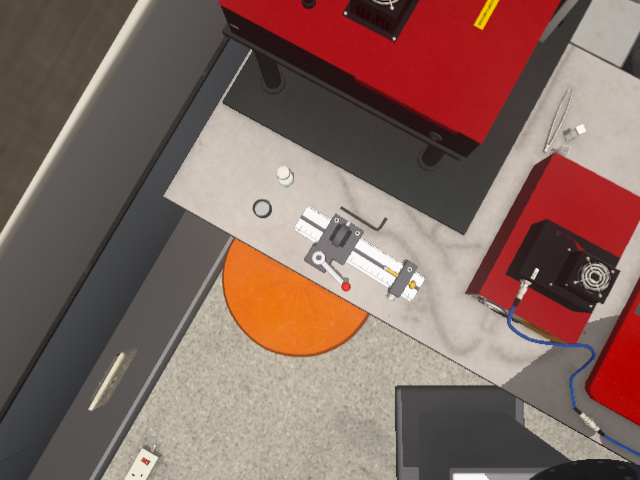

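View pics/wrist0.png

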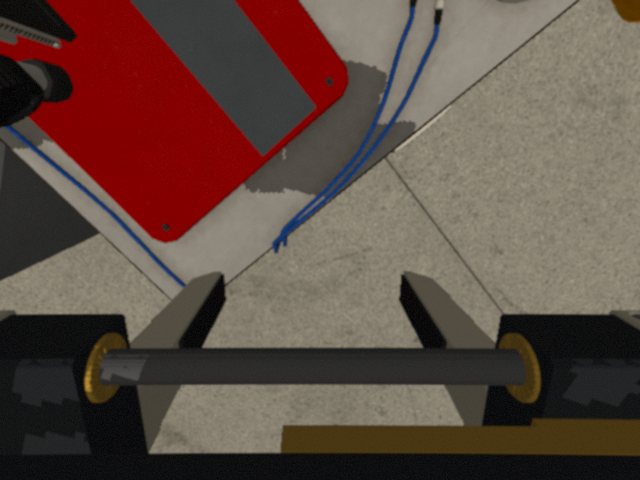

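```bash
cat > h.py <<'E'
import numpy as np,cv2
from station import robot
def K(c):
    f=c["frame"].shape[0]/2/np.tan(np.radians(c["fovy"])/2)
    return np.array([[f,0,c["cx"]],[0,f,c["cy"]],[0,0,1.]])
def cast(c,uv,z):
    p=cv2.undistortPoints(np.array(uv,float).reshape(-1,1,2),K(c),np.array(c["distortion"])).reshape(-1,2)
    R=np.array(c["R"]);t=np.array(c["t"]);o=-R.T@t
    d=np.c_[p,np.ones(len(p))]@R
    z=np.broadcast_to(z,(len(p),))
    return o+d*((z-o[2])/d[:,2])[:,None]
def proj(c,X):
    return cv2.projectPoints(np.array(X,float).reshape(-1,1,3),cv2.Rodrigues(np.array(c["R"]))[0],np.array(c["t"]),K(c),np.array(c["distortion"]))[0].reshape(-1,2)
def crop(c,u0,v0,u1,v1,s,name):
    cv2.imwrite(name,cv2.resize(c["frame"][v0:v1,u0:u1],None,fx=s,fy=s,interpolation=cv2.INTER_CUBIC))
E
python3 - <<'E'
from h import *
c=robot.read_camera("top"); crop(c,245,160,435,310,4,"pics/top1.png")
c=robot.read_camera("scene"); crop(c,220,210,440,300,3.6,"pics/scene1.png")
E
```

```text
(no output)
```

View pics/top1.png

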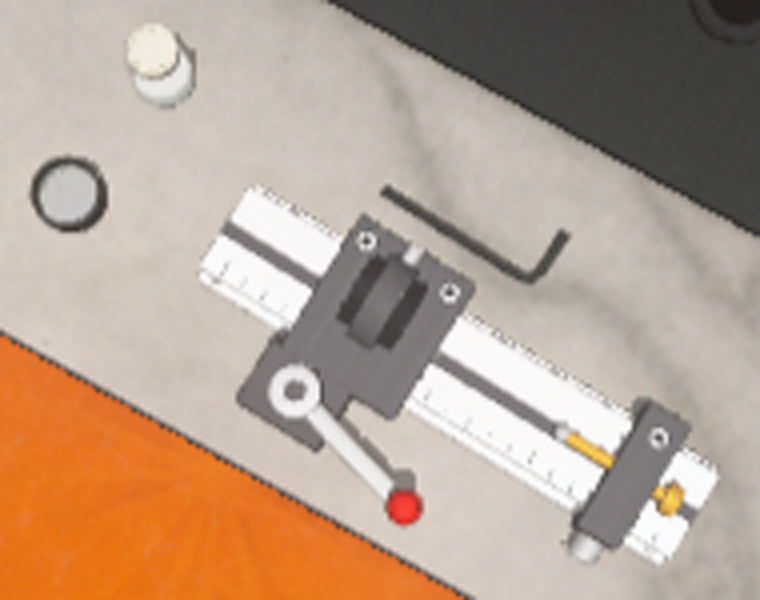

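View pics/scene1.png

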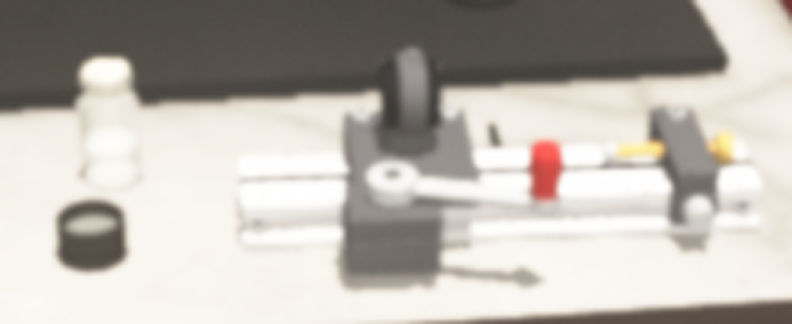

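```bash
python3 - <<'E'
from h import *
c=robot.read_camera("top")
g=lambda u,v,u0=245,v0=160,s=4:((u+.5)/s-.5+u0,(v+.5)/s-.5+v0)
pts={"rA":(255,187,.022),"rB":(200,275,.022),"rC":(718,470,.022),"rD":(665,562,.022),"pivot":(295,390,.047),"knob":(404,507,.071),"cFR":(475,287,.0375),"cRL":(362,215,.0375),"cFr-y":(400,418,.0375),"stopA":(650,400,.037),"stopB":(690,425,.037),"stopC":(575,530,.037),"stopD":(620,550,.037),"tip":(558,431,.030),"scr":(605,460,.03),"vial":(155,50,.057),"tube":(68,193,.02)}
P={}
for k,(u,v,z) in pts.items():
    P[k]=cast(c,[g(u,v)],z)[0]; print(k,(P[k]*1000).round(1))
a=(P["rC"]+P["rD"])/2-(P["rA"]+P["rB"])/2; print("len",np.linalg.norm(a),"wid",np.linalg.norm(P["rA"]-P["rB"]),np.linalg.norm(P["rC"]-P["rD"]))
yaw=np.arctan2(a[1],a[0]); o=(P["rA"]+P["rB"]+P["rC"]+P["rD"])/4
print("yaw",yaw,o)
R=np.array([[np.cos(yaw),-np.sin(yaw)],[np.sin(yaw),np.cos(yaw)]])
for k in P: print(k,((P[k][:2]-o[:2])@R*1000).round(1))
# knob via two views
s=robot.read_camera("scene"); 
for cc,n in((c,"top"),(s,"scene")):
    hsv=cv2.cvtColor(cc["frame"],cv2.COLOR_BGR2HSV)
    m=((hsv[...,0]<8)|(hsv[...,0]>172))&(hsv[...,1]>150)&(hsv[...,2]>90)
    x0,x1,y0,y1=(330,360,275,300) if n=="top" else (360,385,240,275)
    vv,uu=np.nonzero(m[y0:y1,x0:x1]); print(n,uu.mean()+x0,vv.mean()+y0,len(uu),vv.min()+y0,vv.max()+y0)
    print(cast(cc,[(uu.mean()+x0,vv.mean()+y0)],.071 if n=="top" else .059)*1000)
E
```

```text
rA [588.3 391.   22. ]
rB [551.4 414.4  22. ]
rC [467.6 200.6  22. ]
rD [430.1 223.3  22. ]
pivot [501.2 374.2  47. ]
knob [453.5 331.2  71. ]
cFR [543.2 300.3  37.5]
cRL [573.6 346.2  37.5]
cFr-y [489.9 331.7  37.5]
stopA [496.1 229.8  37. ]
stopB [485.7 213.9  37. ]
stopC [443.7 261.5  37. ]
stopD [435.4 243.4  37. ]
tip [484.1 266.9  30. ]
scr [472.1 247.9  30. ]
vial [639.7 429.6  57. ]
tube [587.2 470.1  20. ]
len 0.22584727508553648 wid 0.04367140270790802 0.04388953266753614
yaw -2.1360720123903505 [0.5093671  0.30732351 0.022     ]
rA [-113.    21.8]
rB [-112.9  -21.8]
rC [112.5  21.9]
rD [113.4 -21.9]
pivot [-52.1 -42.7]
knob [  9.7 -60. ]
cFR [-12.2  32.4]
cRL [-67.3  33.4]
cFr-y [-10.2 -29.5]
stopA [72.6 30.3]
stopB [91.6 30.1]
stopC [ 73.9 -30.9]
stopD [ 93.5 -28.2]
tip [47.7  0.4]
scr [70.2  0.3]
vial [-173.1   44.6]
tube [-179.1  -21.5]
top 345.45283018867923 286.4339622641509 53 283 290
[[453.42736707 331.50145884  71.        ]]
scene 371.19444444444446 256.34722222222223 72 250 263
[[452.91849083 333.60386419  59.        ]]
```

```bash
python3 - <<'E'
from h import *
from scipy.spatial.transform import Rotation as Ro
c=robot.read_camera("top")
for u,v,z in [(470,290,.12),(548,157,.12),(510,245,.2),(600,310,.2),(590,385,.12),(465,160,.35),(225,5,.35),(432,160,.02),(470,235,.01),(165,195,0),(500,385,0),(396,386,.1),(522,386,.1)]:
    print((u,v),(cast(c,[(u,v)],z)[0]).round(3))
s=robot.read_camera("scene")
for z in (.1,.15,.2,.25): print(z,[tuple(x.round(3)) for x in cast(s,[(425,155),(560,240),(460,185),(540,150),(380,65),(515,120)],z)[:,:2]])
print("R",Ro.from_euler("xyz",robot.observe()["orientation"]).as_matrix().round(3))
E
```

```text
(470, 290) [0.446 0.15  0.12 ]
(548, 157) [0.643 0.027 0.12 ]
(510, 245) [0.505 0.115 0.2  ]
(600, 310) [0.419 0.002 0.2  ]
(590, 385) [ 0.309 -0.016  0.12 ]
(465, 160) [0.585 0.207 0.35 ]
(225, 5) [0.765 0.466 0.35 ]
(432, 160) [0.665 0.182 0.02 ]
(470, 235) [0.538 0.12  0.01 ]
(165, 195) [0.615 0.641 0.   ]
(500, 385) [0.289 0.077 0.   ]
(396, 386) [0.306 0.259 0.1  ]
(522, 386) [0.304 0.074 0.1  ]
0.1 [(np.float64(0.631), np.float64(0.042)), (np.float64(0.281), np.float64(0.139)), (np.float64(0.492), np.float64(0.101)), (np.float64(0.515), np.float64(-0.16)), (np.float64(1.308), np.float64(-0.452)), (np.float64(0.669), np.float64(-0.29))]
0.15 [(np.float64(0.538), np.float64(0.145)), (np.float64(0.235), np.float64(0.229)), (np.float64(0.418), np.float64(0.196)), (np.float64(0.438), np.float64(-0.03)), (np.float64(1.125), np.float64(-0.283)), (np.float64(0.571), np.float64(-0.143))]
0.2 [(np.float64(0.446), np.float64(0.248)), (np.float64(0.189), np.float64(0.319)), (np.float64(0.344), np.float64(0.291)), (np.float64(0.361), np.float64(0.1)), (np.float64(0.941), np.float64(-0.114)), (np.float64(0.473), np.float64(0.005))]
0.25 [(np.float64(0.353), np.float64(0.351)), (np.float64(0.144), np.float64(0.409)), (np.float64(0.27), np.float64(0.386)), (np.float64(0.284), np.float64(0.231)), (np.float64(0.758), np.float64(0.056)), (np.float64(0.376), np.float64(0.152))]
R [[-0.     0.347 -0.938]
 [ 0.    -0.938 -0.347]
 [-1.    -0.    -0.   ]]
```

Emit:
drive_tool(
  increments=[-55,0,0,0,0,0,0.3,-55,0,0,0,0,0,0.3,-55,0,0,0,0,0,0.3,0,-3,-58,-0.106,0,0,0.3,0,-3,-58,-0.106,0,0,0.3,0,-3,-58,-0.106,0,0,0.3,0,-3,-58,-0.106,0,0,0.3,0,-3,-58,-0.106,0,0,0.3,0,-3,-58,-0.106,0,0,0.3,0,-3,-58,-0.106,0,0,0.3,0,-3,-58,-0.106,0,0,0.3],
)

```text
clock: 1.82
ee_pos: [0.517, -0.1894, 0.4076]
orientation: [2.737, 1.57, 0.818]
wrist_force: [0.9, -0.0, 0.1]
width: 0.301
```

Emit:
drive_tool(
  increments=[0,-3,-58,-0.106,0,0,0.3,0,-3,-58,-0.106,0,0,0.3,0,-3,-58,-0.106,0,0,0.3,0,-3,-58,-0.106,0,0,0.3,0,-3,-58,-0.106,0,0,0.3,0,-3,-58,-0.106,0,0,0.3,0,-3,-58,-0.106,0,0,0.3,0,-3,-58,-0.106,0,0,0.3,0,-3,-58,-0.106,0,0,0.3,0,0,0,-0.18,0,0,0.3,0,0,0,-0.18,0,0,0.3,0,0,0,-0.18,0,0,0.3,0,0,0,-0.18,0,0,0.3,0,0,0,-0.18,0,0,0.3,0,0,0,-0.18,0,0,0.3,0,0,0,-0.18,0,0,0.3,0,0,0,-0.18,0,0,0.3],
)

```text
clock: 3.95
ee_pos: [0.4403, 0.3282, 0.4063]
orientation: [1.931, 1.57, 2.492]
wrist_force: [-0.3, -0.3, -1.0]
width: 0.295
```

```bash
cat >> h.py <<'E'
from scipy.spatial.transform import Rotation as Ro
YAW=-2.136; O=np.array([.5094,.3073])
RR=np.array([[np.cos(YAW),-np.sin(YAW)],[np.sin(YAW),np.cos(YAW)]])
def w2r(p): return (np.array(p)[...,:2]-O)@RR
def r2w(p): return np.array(p)@RR.T+O
def plan(railxy,z,jawyaw_rail_deg):
    """shift/turn in tool axes to reach TCP at rail xy (m), height z, jaw axis at angle in rail frame"""
    s=robot.observe(); R=Ro.from_euler("xyz",s["orientation"])
    jy=np.radians(jawyaw_rail_deg)+YAW
    y=np.array([np.cos(jy),np.sin(jy),0]); x=np.array([0,0,-1.]); T=Ro.from_matrix(np.c_[x,y,np.cross(x,y)])
    d=np.r_[r2w(railxy),z]-s["ee_pos"]
    print("shift mm (tool axes now)",(R.inv().apply(d)*1000).round(1),"in target axes",(T.inv().apply(d)*1000).round(1),"rotvec",(R.inv()*T).as_rotvec().round(3))
def st():
    s=robot.observe(); R=Ro.from_euler("xyz",s["orientation"]).as_matrix(); y=R[:,1]
    a=np.degrees(np.arctan2(y[1],y[0])-YAW); a=(a+180)%360-180
    f=s["wrist_force"]; print("t",round(s["clock"],2),"rail",(w2r(s["ee_pos"])*1000).round(1),"z",round(s["ee_pos"][2]*1000,1),"jaw deg(rail)",a.round(1),"F rail",(f[:2]@RR).round(2),f[2].round(2),"w",round(s["width"],3),"j",s["joints"].round(2),"toolx",R[:,0].round(3))
E
python3 - <<'E'
from h import *
st(); plan((.0097,-.0600),.090,180+74.4)
c=robot.read_camera("wrist"); cv2.imwrite("pics/w1.png",c["frame"]); print(proj(c,[np.r_[r2w((.0097,-.06)),.071],np.r_[r2w((-.052,-.0435)),.047]]))
E
```

```text
t 3.95 rail [ 19.3 -69.6] z 406.3 jaw deg(rail) -115.5 F rail [ 0.44 -0.1 ] -1.02 w 0.295 j [ 0.56  0.23  1.4   0.    1.51 -1.58] toolx [-0.001  0.001 -1.   ]
shift mm (tool axes now) [316.3  -4.8  13. ] in target axes [316.3  -6.6  11.9] rotvec [-0.173 -0.    -0.001]
[[307.71725827 197.94056627]
 [315.53178666 234.9577059 ]]
```

View pics/w1.png

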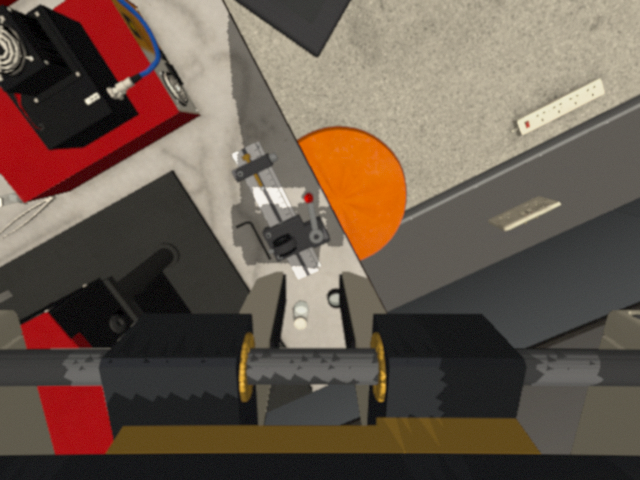

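Emit:
drive_tool(
  increments=[10,-5,13,-0.173,0,0,0.3,55,0,0,0,0,0,0.3,55,0,0,0,0,0,0.3,55,0,0,0,0,0,0.3,55,0,0,0,0,0,0.3,45,0,0,0,0,0,0.3,0,0,0,0,0,0,0.3],
)

```text
clock: 4.88
ee_pos: [0.4551, 0.3319, 0.1251]
orientation: [0.107, 1.567, 0.833]
wrist_force: [0.2, -0.0, 0.3]
width: 0.302
```

```bash
python3 - <<'E'
from h import *
st(); plan((.0097,-.0600),.068,180+74.4)
c=robot.read_camera("wrist"); cv2.imwrite("pics/w2.png",c["frame"]); print(proj(c,[np.r_[r2w((.0097,-.06)),.071],np.r_[r2w((-.052,-.0435)),.047]]))
c=robot.read_camera("scene"); crop(c,220,150,440,300,3.6,"pics/s2.png")
E
```

```text
t 4.88 rail [  8.3 -59. ] z 125.1 jaw deg(rail) -106.0 F rail [-0.08  0.14] 0.26 w 0.302 j [ 0.55  0.51  1.72  0.    0.91 -1.75] toolx [ 0.003  0.003 -1.   ]
shift mm (tool axes now) [57.1  0.5 -1.8] in target axes [57.1  0.6 -1.6] rotvec [-0.007  0.004 -0.   ]
[[311.57743317 258.56163345]
 [313.15306043 326.44664693]]
```

View pics/w2.png

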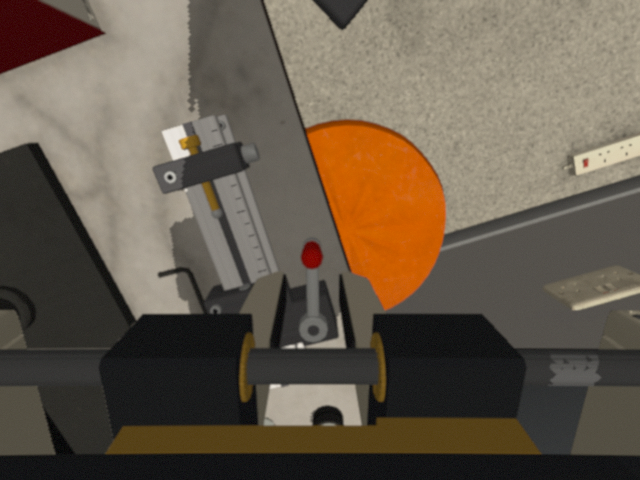

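View pics/s2.png

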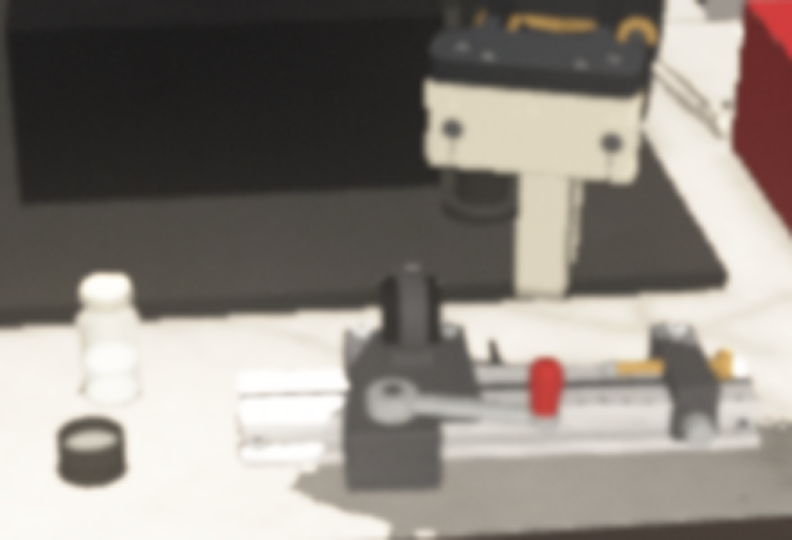

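Emit:
drive_tool(
  increments=[30,0.5,-1.7,0,0,0,0.3,25,0,0,0,0,0,0.3,0,0,0,0,0,0,0.25,0,0,0,0,0,0,0.25],
)

```text
clock: 5.48
ee_pos: [0.4609, 0.3359, 0.0828]
orientation: [-0.136, 1.545, 0.588]
wrist_force: [-0.3, 0.0, 1.4]
width: 0.253
```

```bash
python3 - <<'E'
from h import *
st()
c=robot.read_camera("scene"); crop(c,220,150,440,300,3.6,"pics/s3.png")
# local-frame rows for arc following
P=np.array([-.0521,-.0430])
for th in (0,.3,.6,.9,1.2,1.5,1.62):
    a=np.radians(-15.6)-th; print(th,((P+.064*np.array([np.cos(a),np.sin(a)]))*1000).round(1))
E
```

```text
t 5.47 rail [  1.8 -56.2] z 82.8 jaw deg(rail) -106.1 F rail [ 0.13 -0.22] 1.41 w 0.253 j [ 0.55  0.58  1.73  0.    0.8  -1.75] toolx [ 0.021  0.014 -1.   ]
0 [  9.5 -60.2]
0.3 [  1.7 -77.7]
0.6 [-10.9 -92. ]
0.9 [ -27.3 -102. ]
1.2 [ -45.8 -106.7]
1.5 [ -64.9 -105.7]
1.62 [ -72.3 -103.7]
```

View pics/s3.png

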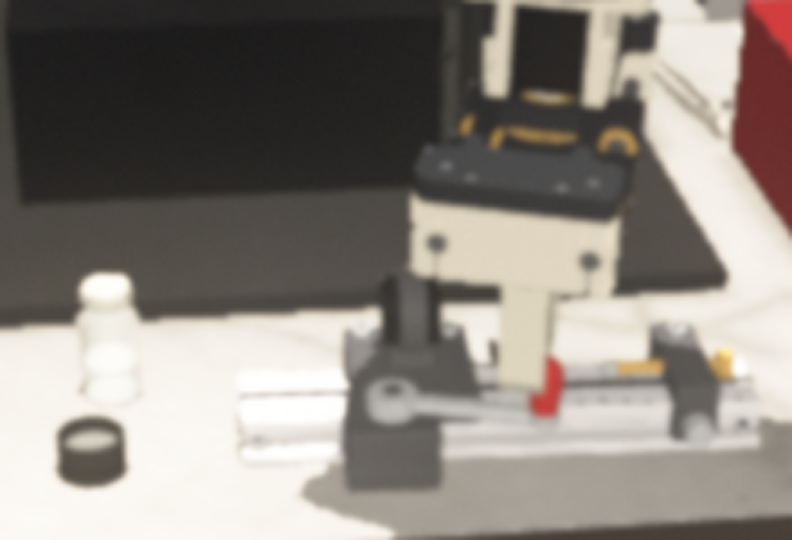

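```bash
python3 - <<'E'
from h import *
st(); s=robot.observe(); print(s["joint_efforts"].round(2),s["qd"].round(3),s["ft_torque"].round(2)); plan((.0097,-.0600),.070,180+74.4)
c=robot.read_camera("wrist"); cv2.imwrite("pics/w3.png",c["frame"])
c=robot.read_camera("top"); crop(c,245,110,545,335,2.6,"pics/t3.png")
c=robot.read_camera("scene"); crop(c,200,0,500,300,2,"pics/s3b.png")
E
```

```text
t 5.53 rail [  1.8 -56.2] z 82.7 jaw deg(rail) -106.1 F rail [ 0.03 -0.39] 0.48 w 0.25 j [ 0.55  0.58  1.73  0.    0.8  -1.75] toolx [ 0.021  0.014 -1.   ]
[-1.000e-02 -5.483e+01 -2.165e+01 -2.000e-02  2.000e-02  0.000e+00] [ 0.     0.005  0.007 -0.002 -0.008 -0.003] [ 0.03 -0.13 -0.04]
shift mm (tool axes now) [12.5  1.5 -8.9] in target axes [12.7  1.5 -8.6] rotvec [-0.009  0.026  0.004]
```

View pics/w3.png

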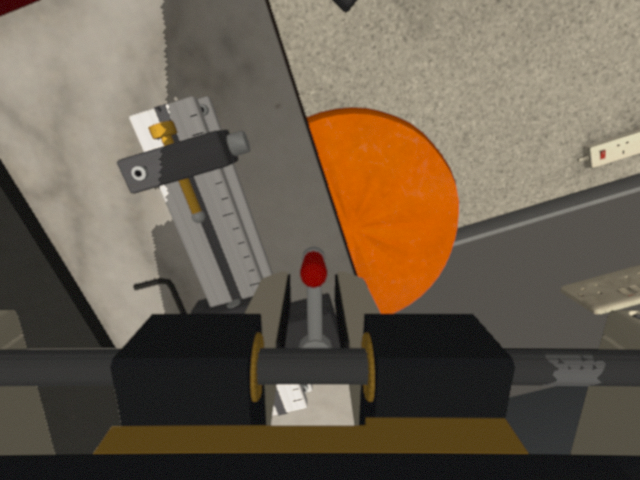

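View pics/t3.png

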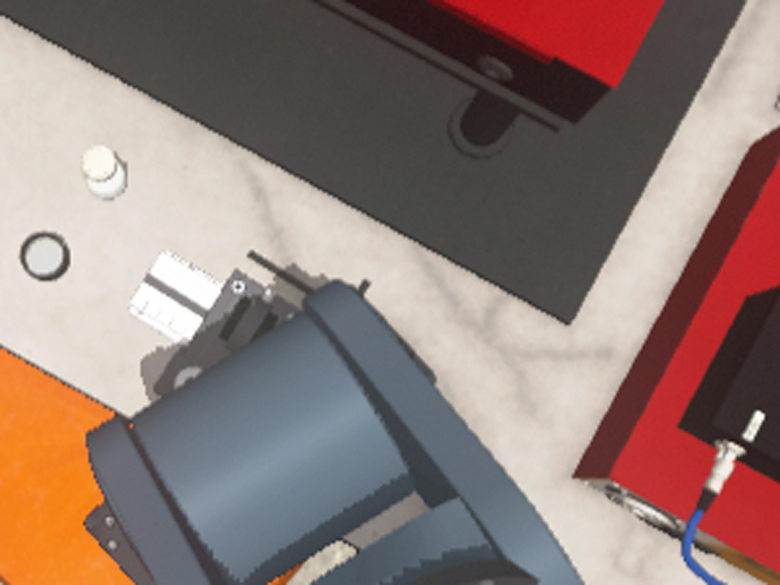

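View pics/s3b.png

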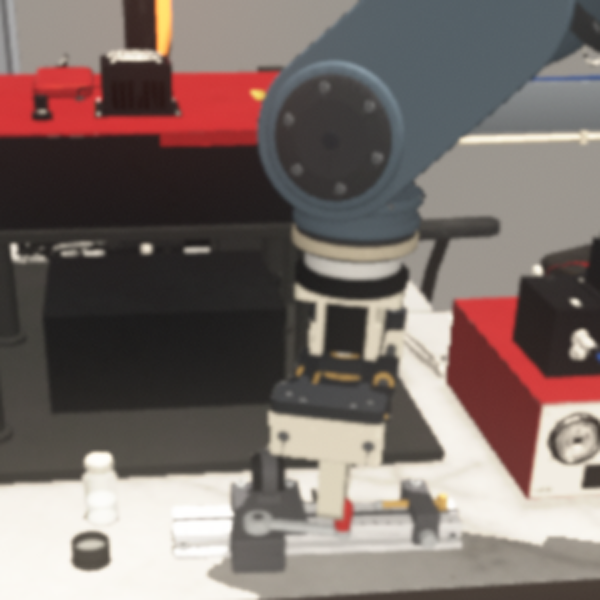

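Emit:
drive_tool(
  increments=[2,1.5,-9,-0.009,0.026,0.004,0.25,5,0,0,0,0,0,0.25,5,0,0,0,0,0,0.25],
)

```text
clock: 6.05
ee_pos: [0.4522, 0.3304, 0.0694]
orientation: [2.884, 1.568, -2.666]
wrist_force: [-0.7, 0.3, -0.9]
width: 0.247
```

```bash
python3 - <<'E'
from h import *
st();plan((.0097,-.0600),.070,180+74.4)
E
```

```text
t 6.05 rail [ 11.2 -60.7] z 69.4 jaw deg(rail) -105.6 F rail [ 0.12 -0.74] -0.94 w 0.247 j [ 0.55  0.6   1.75  0.    0.8  -1.76] toolx [-0.003 -0.001 -1.   ]
shift mm (tool axes now) [-0.6 -0.3  1.6] in target axes [-0.6 -0.3  1.6] rotvec [ 0.001 -0.003 -0.001]
```

Emit:
drive_tool(
  increments=[0,6.4,0.5,0.1,0,0,0.25,0,6.4,0.4,0.1,0,0,0.25,0,6.4,0.4,0.1,0,0,0.25,0,6.4,0.4,0.1,0,0,0.25,0,6.4,0.4,0.1,0,0,0.25],
)

```text
clock: 6.68
ee_pos: [0.4378, 0.3581, 0.0671]
orientation: [-2.598, 1.565, -2.38]
wrist_force: [-0.9, -0.3, -0.2]
width: 0.251
```

```bash
python3 - <<'E'
from h import *
st();plan((-.0109,-.0920),.070,180+74.4-34.4)
c=robot.read_camera("wrist"); cv2.imwrite("pics/w4.png",c["frame"])
E
```

```text
t 6.67 rail [ -4.6 -87.7] z 67.1 jaw deg(rail) -135.1 F rail [ 0.77 -0.56] -0.23 w 0.251 j [ 0.6   0.61  1.73 -0.    0.81 -1.18] toolx [-0.004 -0.004 -1.   ]
shift mm (tool axes now) [-3.   7.5  1.4] in target axes [-2.9  7.6  0.8] rotvec [ 0.085 -0.005  0.003]
```

View pics/w4.png

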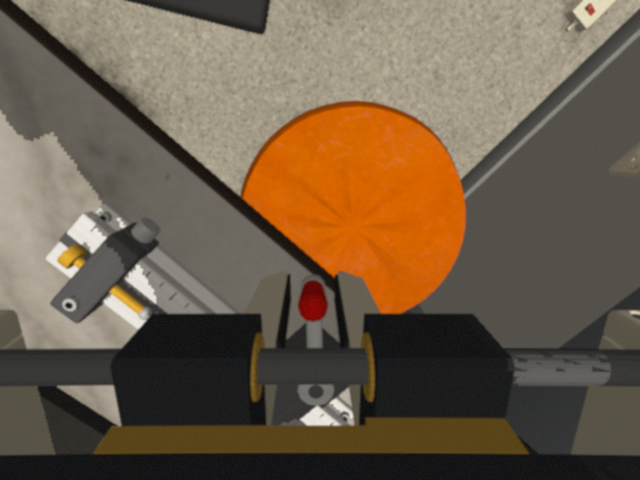

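Emit:
drive_tool(
  increments=[-2,6.4,0.6,0.1,0,0,0.25,-1,6.4,0.5,0.1,0,0,0.25,-0.5,6.4,0.5,0.1,0,0,0.25,-0.5,6.4,0.5,0.1,0,0,0.25,-0.5,6.4,0.5,0.1,0,0,0.25,-0.5,6.4,0.5,0.1,0,0,0.25],
)

```text
clock: 7.48
ee_pos: [0.4419, 0.3994, 0.0691]
orientation: [-2.791, 1.566, 3.097]
wrist_force: [1.6, 2.4, -1.7]
width: 0.249
```

```bash
python3 - <<'E'
from h import *
st();plan((-.0458,-.1067),.070,180+74.4-68.8)
c=robot.read_camera("wrist"); cv2.imwrite("pics/w5.png",c["frame"])
E
```

```text
t 7.47 rail [ -41.7 -106.4] z 69.1 jaw deg(rail) -170.3 F rail [-2.92  0.09] -1.65 w 0.249 j [ 0.66  0.65  1.65  0.    0.85 -0.52] toolx [-0.004  0.    -1.   ]
shift mm (tool axes now) [-0.9  4.1  0.4] in target axes [-0.9  4.1  0.1] rotvec [ 0.072 -0.004  0.002]
```

View pics/w5.png

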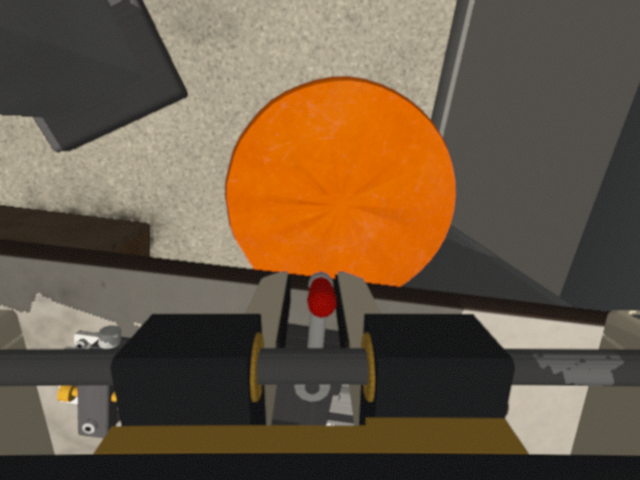

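Emit:
drive_tool(
  increments=[-1,6.4,0.6,0.1,0,0,0.25,-0.5,6.4,0.5,0.1,0,0,0.25,-0.5,6.4,0.5,0.1,0,0,0.25,-0.5,6.4,0.5,0.1,0,0,0.25,-0.5,6.4,0.5,0.1,0,0,0.25,0,0,0,0,0,0,0.25],
)

```text
clock: 8.28
ee_pos: [0.4623, 0.4239, 0.0699]
orientation: [-2.039, 1.565, -2.936]
wrist_force: [0.1, -0.3, -0.2]
width: 0.251
```

```bash
python3 - <<'E'
from h import *
st();plan((-.0723,-.1037),.070,180+74.4-92.8)
c=robot.read_camera("wrist"); cv2.imwrite("pics/w6.png",c["frame"])
c=robot.read_camera("scene"); crop(c,200,150,450,320,3.2,"pics/s6.png")
E
```

```text
t 8.28 rail [ -73.2 -102.2] z 69.9 jaw deg(rail) 161.0 F rail [0.23 0.28] -0.2 w 0.251 j [ 0.67  0.69  1.56  0.    0.9  -0.01] toolx [-0.006 -0.001 -1.   ]
shift mm (tool axes now) [-0.1 -1.4 -1.1] in target axes [-0.1 -1.3 -1.1] rotvec [-0.011 -0.003  0.006]
```

View pics/w6.png

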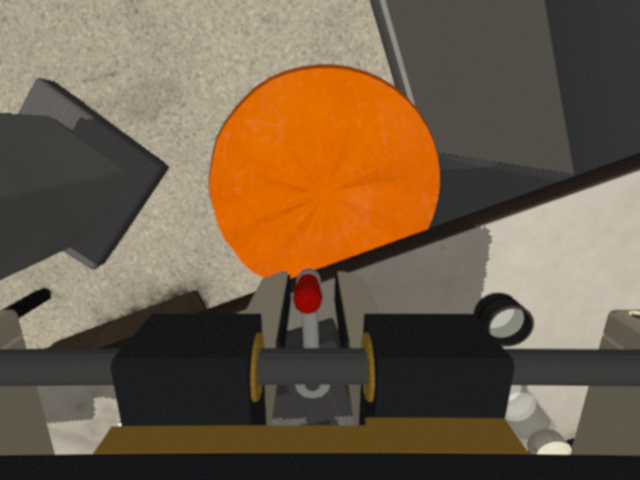

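View pics/s6.png

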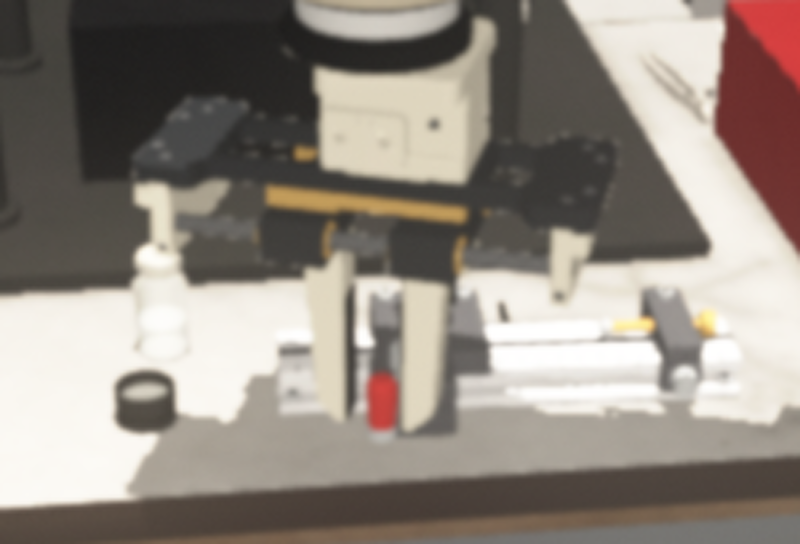

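Emit:
drive_tool(
  increments=[-25,0,0,0,0,0,0.25,-25,0,0,0,0,0,0.25,0,0,0,0,0,0,0,0,0,0,0,0,0,0],
)

```text
clock: 8.88
ee_pos: [0.4611, 0.4224, 0.1192]
orientation: [-1.876, 1.561, -2.763]
wrist_force: [0.3, -0.1, -0.3]
width: 0.082
```

```bash
python3 - <<'E'
from h import *
st();plan((-.108,-.010),.115,180)
c=robot.read_camera("wrist"); cv2.imwrite("pics/w7.png",c["frame"])
E
```

```text
t 8.88 rail [ -71.3 -102.5] z 119.2 jaw deg(rail) 161.6 F rail [-0.03  0.29] -0.29 w 0.082 j [ 0.67  0.62  1.54  0.    0.99 -0.02] toolx [-0.009 -0.003 -1.   ]
shift mm (tool axes now) [ 3.4 64.1 76.1] in target axes [ 4.2 36.7 92.5] rotvec [-0.322 -0.004  0.008]
```

View pics/w7.png

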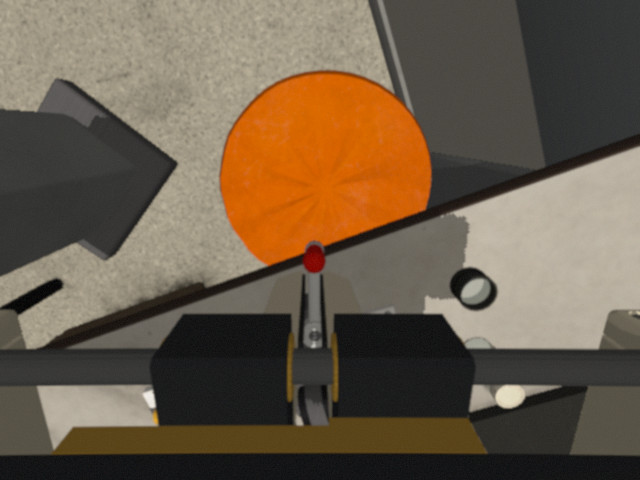

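Emit:
drive_tool(
  increments=[0,0,0,-0.161,-0.002,0.004,0,0,0,0,-0.161,-0.002,0.004,0,0,18,25,0,0,0,0,0,12,25,0,0,0,0,0,6,25,0,0,0,0,0,1,17,0,0,0,0,0,0,0,0,0,0,0],
)

```text
clock: 9.8
ee_pos: [0.5587, 0.4034, 0.1111]
orientation: [-1.996, 1.56, -2.545]
wrist_force: [0.6, -0.2, -0.5]
width: 0.005
```

```bash
python3 - <<'E'
from h import *
st();plan((-.108,-.010),.048,180)
c=robot.read_camera("scene"); crop(c,200,150,450,320,3.2,"pics/s8.png")
c=robot.read_camera("wrist"); cv2.imwrite("pics/w8.png",c["frame"])
E
```

```text
t 9.8 rail [-107.6   -9.9] z 111.1 jaw deg(rail) -179.1 F rail [-0.15  0.56] -0.54 w 0.005 j [ 0.56  0.74  1.34 -0.    1.07 -0.46] toolx [-0.009 -0.006 -1.   ]
shift mm (tool axes now) [63.   1.   0.2] in target axes [63.1  0.4 -0.1] rotvec [ 0.016 -0.004  0.01 ]
```

View pics/s8.png

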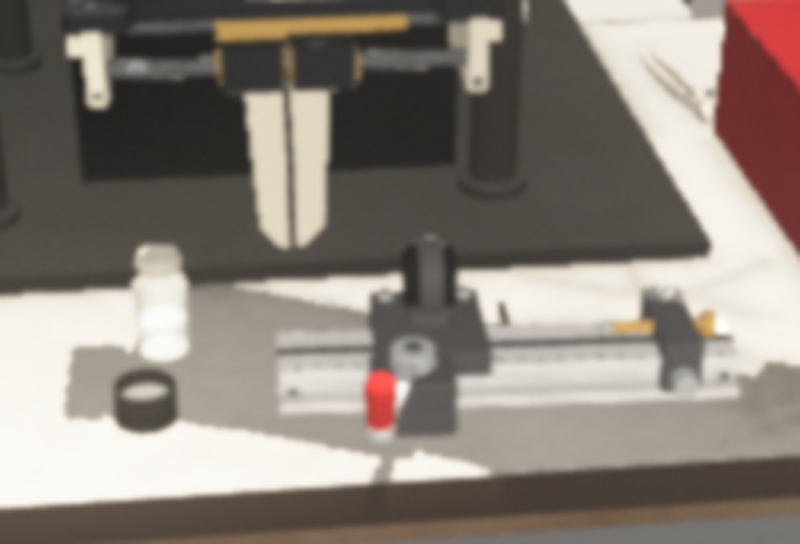

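View pics/w8.png

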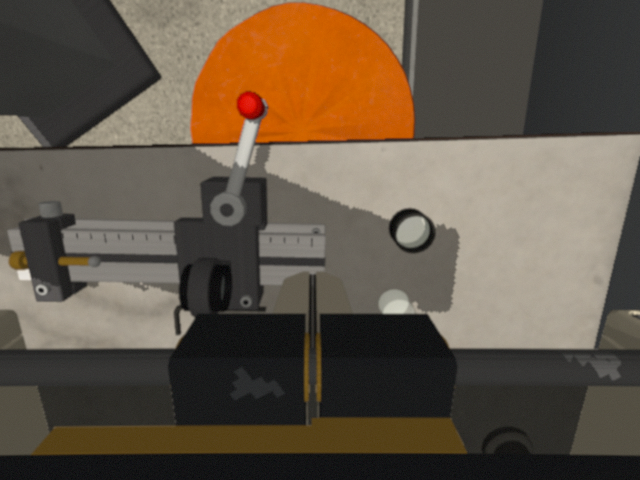

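```bash
python3 - <<'E'
from h import *
c=robot.read_camera("wrist"); crop(c,10,180,340,330,2.4,"pics/w8b.png")
for n,u,v,z in [("tip",88.5,262,.03),("front",177,240,.0375),("rear",260,250,.0375),("pivot",228,209,.047),("knob",250,104,.071),("stopface",73,245,.037)]:
    print(n,(w2r(cast(c,[(u,v)],z)[0])*1000).round(1))
E
```

```text
tip [52.4  1.4]
front [-15.7 -18.9]
rear [-72.1 -12.7]
pivot [-54.  -43.3]
knob [ -74.6 -104.3]
stopface [ 55.9 -13.7]
```

View pics/w8b.png

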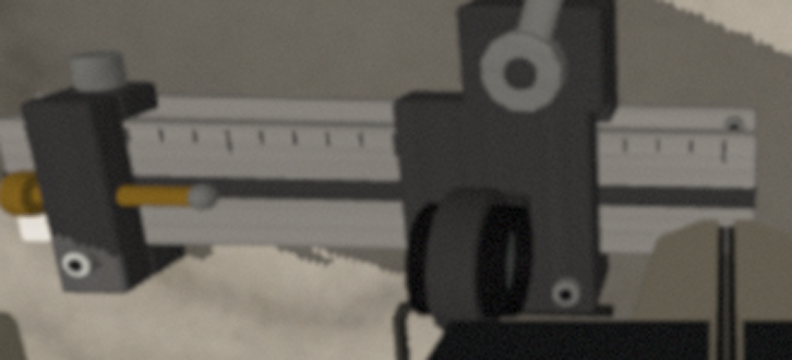

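Emit:
drive_tool(
  increments=[20,0.5,0,0.016,-0.004,0.01,0,20,0,0,0,0,0,0,15,0,0,0,0,0,0,4,0,0,0,0,0,0],
)

```text
clock: 10.45
ee_pos: [0.5559, 0.4064, 0.0511]
orientation: [1.67, 1.569, 1.109]
wrist_force: [0.8, 0.0, 0.4]
width: 0.006
```

```bash
python3 - <<'E'
from h import *
st();plan((-.100,-.010),.048,180)
c=robot.read_camera("scene"); crop(c,200,150,450,320,3.2,"pics/s9.png")
E
```

```text
t 10.45 rail [-108.6  -13.8] z 51.1 jaw deg(rail) -179.8 F rail [-0.46  0.65] 0.36 w 0.006 j [ 0.56  0.81  1.38  0.    0.96 -0.45] toolx [ 0.001  0.001 -1.   ]
shift mm (tool axes now) [ 3.  -8.6  3.7] in target axes [ 3.1 -8.6  3.8] rotvec [ 0.004 -0.    -0.001]
```

View pics/s9.png

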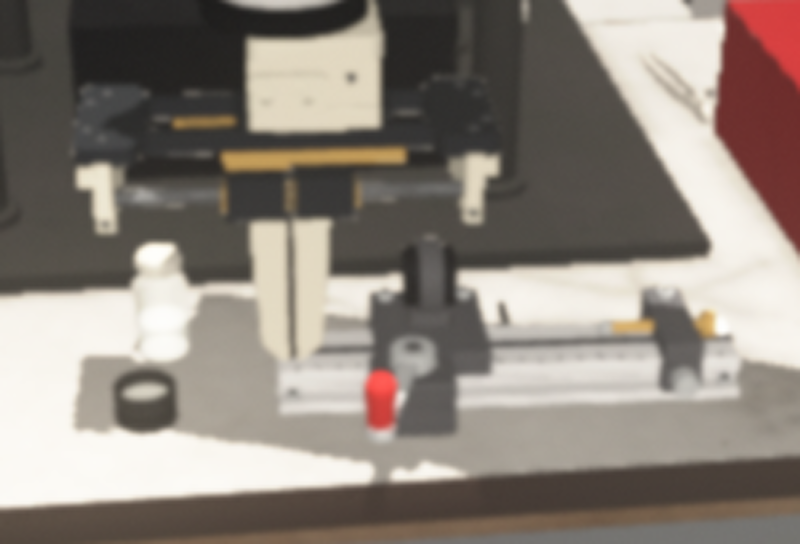

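Emit:
drive_tool(
  increments=[3,-5,3.8,0,0,0,0,0,-5,0,0,0,0,0,0,-4,0,0,0,0,0,0,-3,0,0,0,0,0,0,-3,0,0,0,0,0,0,-3,0,0,0,0,0],
)

```text
clock: 11.25
ee_pos: [0.5473, 0.3838, 0.0497]
orientation: [1.293, 1.567, 0.732]
wrist_force: [-0.4, -0.8, 0.1]
width: 0.002
```

```bash
python3 - <<'E'
from h import *
st()
c=robot.read_camera("wrist"); cv2.imwrite("pics/w10.png",c["frame"])
E
```

```text
t 11.25 rail [-84.9  -8.9] z 49.7 jaw deg(rail) -179.8 F rail [0.92 0.13] 0.06 w 0.002 j [ 0.54  0.78  1.44  0.    0.92 -0.47] toolx [ 0.003  0.003 -1.   ]
```

View pics/w10.png

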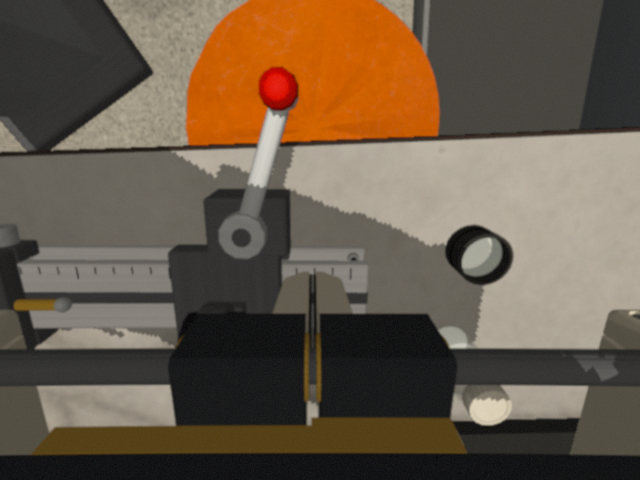

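Emit:
drive_tool(
  increments=[0,-3,0,0,0,0,0,0,-3,0,0,0,0,0,0,-3,0,0,0,0,0,0,-3,0,0,0,0,0,0,-3,0,0,0,0,0,0,-3,0,0,0,0,0,0,-3,0,0,0,0,0,0,-3,0,0,0,0,0],
)

```text
clock: 12.3
ee_pos: [0.5344, 0.3631, 0.0502]
orientation: [1.304, 1.563, 0.743]
wrist_force: [1.1, 2.8, 1.2]
width: 0.0
```

```bash
python3 - <<'E'
from h import *
st()
c=robot.read_camera("wrist"); cv2.imwrite("pics/w11.png",c["frame"])
E
```

```text
t 12.3 rail [-60.5  -8.8] z 50.2 jaw deg(rail) -179.8 F rail [-2.98 -0.58] 1.17 w 0.0 j [ 0.52  0.74  1.51  0.    0.88 -0.49] toolx [ 0.006  0.005 -1.   ]
```

View pics/w11.png

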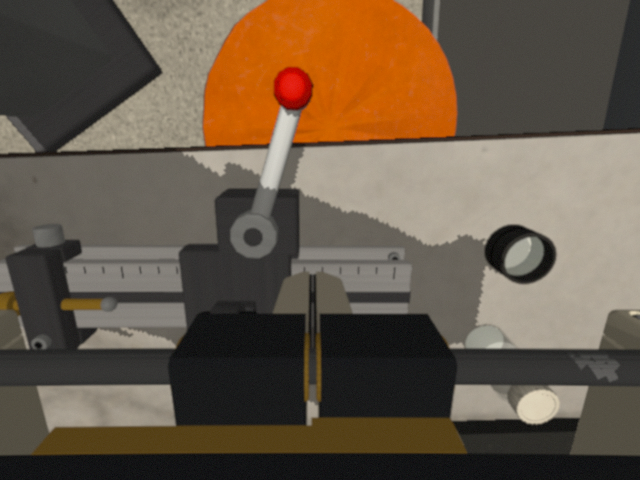

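```bash
python3 - <<'E'
from h import *
c=robot.read_camera("wrist"); crop(c,0,220,330,350,2.4,"pics/w11b.png")
for n,u,v,z in [("tip",117,304,.03),("front",182,270,.0375),("pivot",254,236,.047)]:
    print(n,(w2r(cast(c,[(u,v)],z)[0])*1000).round(1))
E
```

```text
tip [44.2  1.3]
front [  4.3 -21.7]
pivot [-34.2 -42.6]
```

View pics/w11b.png

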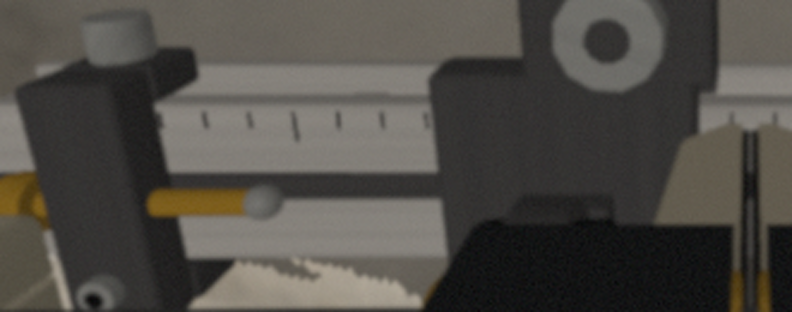

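Emit:
drive_tool(
  increments=[0,-3,0,0,0,0,0,0,-3,0,0,0,0,0,0,-3,0,0,0,0,0,0,-3,0,0,0,0,0,0,-3,0,0,0,0,0,0,-3,0,0,0,0,0,0,-3,0,0,0,0,0,0,-3,0,0,0,0,0,0,-3,0,0,0,0,0],
)

```text
clock: 13.52
ee_pos: [0.519, 0.3388, 0.0502]
orientation: [1.328, 1.563, 0.767]
wrist_force: [0.7, 1.7, 1.8]
width: 0.007
```

```bash
python3 - <<'E'
from h import *
st()
c=robot.read_camera("wrist"); crop(c,0,220,330,350,2.4,"pics/w12.png")
E
```

```text
t 13.53 rail [-31.7  -8.8] z 50.2 jaw deg(rail) -179.8 F rail [-1.83 -0.36] 1.77 w 0.007 j [ 0.5   0.7   1.59  0.    0.84 -0.51] toolx [ 0.005  0.005 -1.   ]
```

View pics/w12.png

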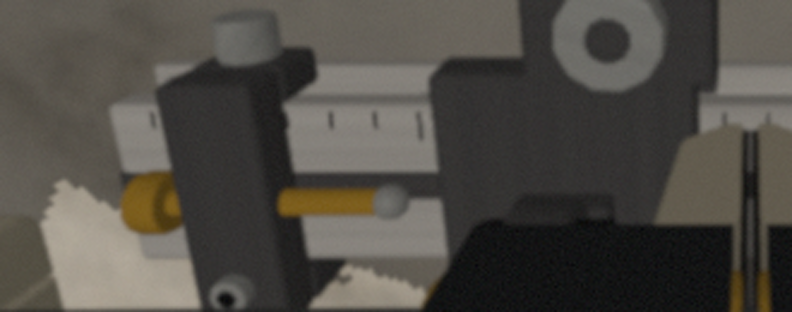

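Emit:
drive_tool(
  increments=[0,-1.5,0,0,0,0,0,0,-1.5,0,0,0,0,0,0,-1.5,0,0,0,0,0,0,-1,0,0,0,0,0],
)

```text
clock: 14.08
ee_pos: [0.5157, 0.3336, 0.0502]
orientation: [1.333, 1.563, 0.772]
wrist_force: [0.5, 1.9, 1.2]
width: 0.009
```

```bash
python3 - <<'E'
from h import *
st()
c=robot.read_camera("wrist"); crop(c,0,220,330,350,2.4,"pics/w13.png")
E
```

```text
t 14.07 rail [-25.6  -8.8] z 50.2 jaw deg(rail) -179.8 F rail [-1.82 -0.6 ] 1.25 w 0.009 j [ 0.5   0.7   1.61  0.    0.83 -0.51] toolx [ 0.005  0.005 -1.   ]
```

View pics/w13.png

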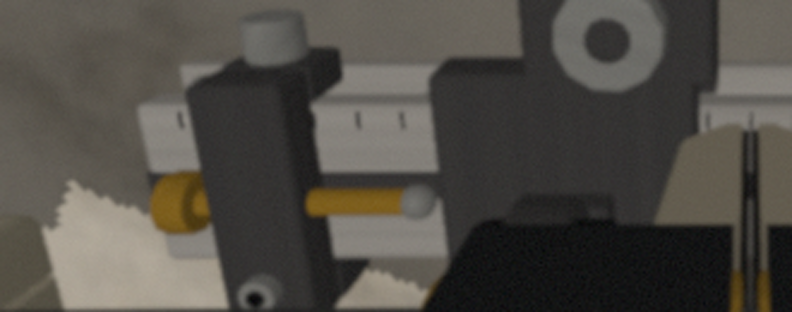

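Emit:
drive_tool(
  increments=[0,-0.8,0,0,0,0,0,0,-0.8,0,0,0,0,0],
)

```text
clock: 14.38
ee_pos: [0.5148, 0.3322, 0.0501]
orientation: [1.336, 1.563, 0.774]
wrist_force: [0.2, 3.2, 1.5]
width: 0.005
```

Emit:
drive_tool(
  increments=[0,-0.7,0,0,0,0,0],
)

```text
clock: 14.5
ee_pos: [0.5144, 0.3315, 0.0502]
orientation: [1.334, 1.563, 0.773]
wrist_force: [-0.3, 2.8, 0.4]
width: 0.009
```

Emit:
drive_tool(
  increments=[0,-0.7,0,0,0,0,0],
)

```text
clock: 14.62
ee_pos: [0.514, 0.3309, 0.0502]
orientation: [1.329, 1.563, 0.767]
wrist_force: [0.2, 3.4, 1.0]
width: 0.007
```

Emit:
drive_tool(
  increments=[0,-0.7,0,0,0,0,0],
)

```text
clock: 14.75
ee_pos: [0.5137, 0.3304, 0.0502]
orientation: [1.333, 1.563, 0.771]
wrist_force: [1.3, 5.0, 0.9]
width: 0.004
```

```bash
python3 - <<'E'
from h import *
st()
c=robot.read_camera("wrist"); crop(c,0,220,330,350,2.4,"pics/w14.png")
E
```

```text
t 14.75 rail [-21.8  -8.8] z 50.2 jaw deg(rail) -179.8 F rail [-4.93 -1.58] 0.87 w 0.004 j [ 0.49  0.69  1.62  0.    0.82 -0.52] toolx [ 0.005  0.005 -1.   ]
```

View pics/w14.png

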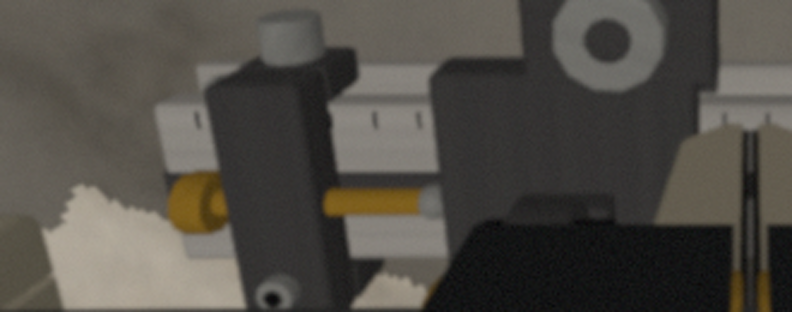

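Emit:
drive_tool(
  increments=[0,-0.7,0,0,0,0,0],
)

```text
clock: 14.92
ee_pos: [0.5135, 0.3301, 0.0503]
orientation: [1.333, 1.562, 0.772]
wrist_force: [2.0, 6.1, 1.2]
width: 0.004
```

```bash
python3 - <<'E'
from h import *
st()
E
```

```text
t 14.93 rail [-21.4  -8.7] z 50.3 jaw deg(rail) -179.8 F rail [-6.21 -1.62] 1.24 w 0.004 j [ 0.49  0.69  1.62  0.    0.82 -0.52] toolx [ 0.006  0.006 -1.   ]
```

Emit:
drive_tool(
  increments=[0,-0.7,0,0,0,0,0,0,-0.7,0,0,0,0,0],
)

```text
clock: 15.18
ee_pos: [0.5135, 0.3296, 0.0507]
orientation: [1.306, 1.559, 0.744]
wrist_force: [1.7, 4.8, -0.1]
width: 0.008
```

```bash
python3 - <<'E'
from h import *
st()
c=robot.read_camera("wrist"); crop(c,0,220,330,350,2.4,"pics/w15.png")
E
```

```text
t 15.18 rail [-21.   -8.5] z 50.7 jaw deg(rail) -179.8 F rail [-4.99 -1.16] -0.06 w 0.008 j [ 0.49  0.69  1.62  0.    0.82 -0.52] toolx [ 0.008  0.008 -1.   ]
```

View pics/w15.png

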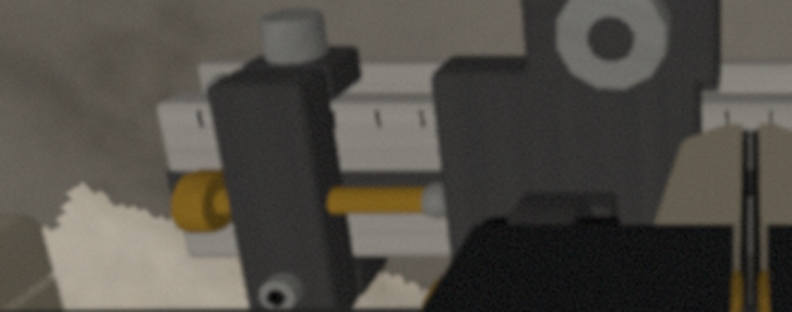

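Emit:
drive_tool(
  increments=[0,6,0,0,0,0,0,0,6,0,0,0,0,0,-20,0,0,0,0,0,0,-25,0,0,0,0,0,0,-25,0,0,0,0,0,0,0,0,0,0,0,0,0],
)

```text
clock: 15.98
ee_pos: [0.5192, 0.3388, 0.1253]
orientation: [1.227, 1.563, 0.666]
wrist_force: [-0.5, 0.2, -0.2]
width: 0.007
```

```bash
python3 - <<'E'
from h import *
st()
c=robot.read_camera("wrist"); cv2.imwrite("pics/w16.png",c["frame"])
s=robot.read_camera("scene"); crop(s,200,150,450,320,3.2,"pics/s16.png")
for cc,n,z in((c,"wrist",.071),(s,"scene",.059)):
    hsv=cv2.cvtColor(cc["frame"],cv2.COLOR_BGR2HSV)
    m=(((hsv[...,0]<6)|(hsv[...,0]>172))&(hsv[...,1]>150)&(hsv[...,2]>90)).astype(np.uint8)
    N,L,S,C=cv2.connectedComponentsWithStats(m)
    for i in range(1,N):
        if 25<S[i,4]<3000: print(n,S[i],C[i].round(1),(w2r(cast(cc,[C[i]],z)[0])*1000).round(1))
E
```

```text
t 15.97 rail [-31.8  -8.5] z 125.3 jaw deg(rail) -179.8 F rail [ 0.05 -0.52] -0.23 w 0.007 j [ 0.5   0.6   1.56  0.    0.97 -0.51] toolx [ 0.006  0.005 -1.   ]
wrist [270  91  23  25 467] [281.2 103.2] [ -15.9 -103.3]
scene [376  59   7   6  33] [378.8  61.9] [ 255.3 1337. ]
scene [ 426  149  112   64 2524] [458.9 182. ] [219.4 203.6]
scene [520 178 120  14 778] [580.3 184.5] [441.9 174.3]
scene [542 194  22   4  44] [554.1 195.4] [371.7 130.1]
scene [562 199  26  32 381] [575.5 212.8] [375.6  58.2]
scene [ 587  202   53   55 2272] [617.4 226.4] [417.8   5.4]
scene [355 265   9  17 126] [359.1 272.8] [ -16.  -105.3]
```

View pics/w16.png

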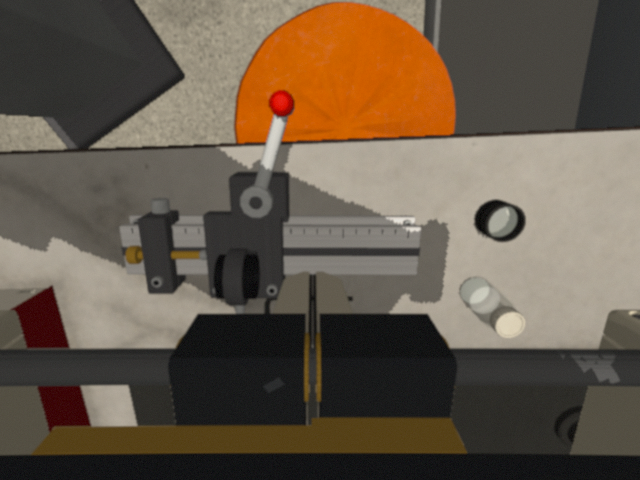

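View pics/s16.png

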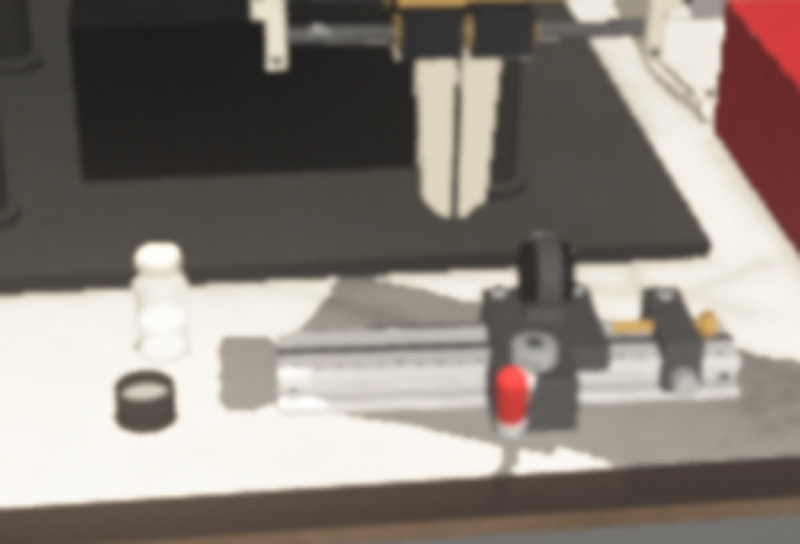

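```bash
python3 - <<'E'
from h import *
plan((-.0155,-.104),.125,161.6)
E
```

```text
shift mm (tool axes now) [ -2.2 -15.  -95. ] in target axes [ -2.1 -44.6 -85.2] rotvec [ 0.325  0.    -0.005]
```

Emit:
drive_tool(
  increments=[0,-3,-25,0,0,0,0.3,0,-5,-25,0,0,0,0.3,0,-5,-25,0,0,0,0.3,0,-2,-20,0,0,0,0.3,0,0,0,0.165,0,0,0.3,0,0,0,0.16,0,0,0.3,0,0,0,0,0,0,0.3],
)

```text
clock: 16.95
ee_pos: [0.4185, 0.3782, 0.118]
orientation: [-1.887, 1.566, -2.779]
wrist_force: [0.6, 0.6, 0.4]
width: 0.298
```

```bash
python3 - <<'E'
from h import *
st();plan((-.0155,-.104),.095,161.6)
E
```

```text
t 16.95 rail [ -11.2 -114.7] z 118.0 jaw deg(rail) 161.3 F rail [-0.81  0.17] 0.41 w 0.298 j [ 0.65  0.53  1.71  0.    0.91 -0.03] toolx [-0.005 -0.002 -1.   ]
shift mm (tool axes now) [23.   7.6  8.8] in target axes [23.   7.5  8.8] rotvec [-0.005 -0.002  0.005]
```

Emit:
drive_tool(
  increments=[0,7.5,8.8,0,0,0,0.3,7,0,0,0,0,0,0.3,0,0,0,0,0,0,0.3],
)

```text
clock: 17.32
ee_pos: [0.4302, 0.3759, 0.1099]
orientation: [-1.85, 1.565, -2.734]
wrist_force: [-0.4, 0.1, -0.2]
width: 0.304
```

```bash
python3 - <<'E'
from h import *
st();plan((-.0155,-.104),.070,161.6)
c=robot.read_camera("wrist"); cv2.imwrite("pics/w17.png",c["frame"])
E
```

```text
t 17.32 rail [ -15.5 -103.6] z 109.9 jaw deg(rail) 161.7 F rail [ 0.1  -0.37] -0.19 w 0.304 j [ 0.64  0.55  1.7   0.    0.9  -0.05] toolx [-0.006 -0.002 -1.   ]
shift mm (tool axes now) [39.9  0.1 -0.3] in target axes [39.9 -0.1 -0.4] rotvec [ 0.001 -0.002  0.006]
```

View pics/w17.png

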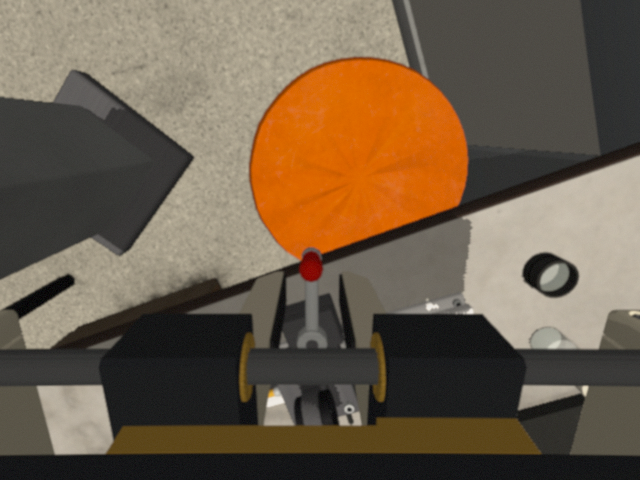

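Knob (311,266) sits centred between the fingers, pivot behind it at (311,340). Descend in small rows.

Emit:
drive_tool(
  increments=[10,0,0,0,-0.002,0.006,0.3,10,0,0,0,0,0,0.3,8,0,0,0,0,0,0.3,6,0,0,0,0,0,0.25,3,0,0,0,0,0,0.25,0,0,0,0,0,0,0.25],
)

```text
clock: 18.12
ee_pos: [0.43, 0.3759, 0.0702]
orientation: [0.688, 1.57, -0.197]
wrist_force: [-0.6, -0.3, -0.4]
width: 0.246
```

```bash
python3 - <<'E'
from h import *
st();plan((-.0155,-.104),.070,161.6)
c=robot.read_camera("wrist"); cv2.imwrite("pics/w18.png",c["frame"])
E
```

```text
t 18.12 rail [ -15.4 -103.7] z 70.2 jaw deg(rail) 161.7 F rail [ 0.58 -0.36] -0.42 w 0.246 j [ 0.64  0.61  1.72 -0.    0.81 -0.05] toolx [ 0.001 -0.    -1.   ]
shift mm (tool axes now) [ 0.2  0.  -0.3] in target axes [ 0.2  0.  -0.3] rotvec [ 0.002  0.    -0.   ]
```

View pics/w18.png

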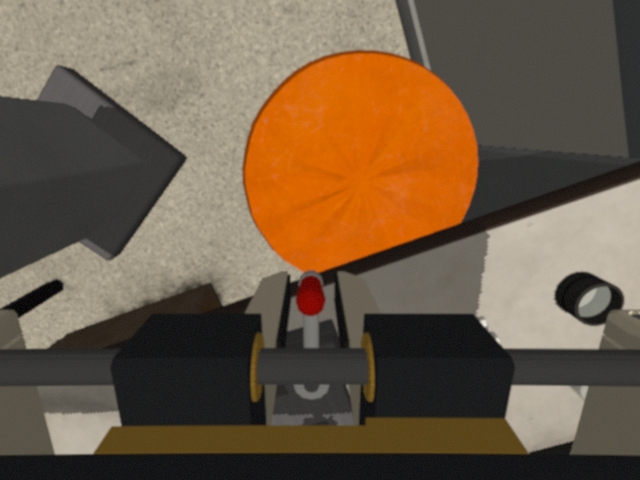

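Emit:
drive_tool(
  increments=[0,-5.1,0.3,-0.08,0,0,0.25,0,-5.1,0.3,-0.08,0,0,0.25,0,-5.1,0.3,-0.08,0,0,0.25,0,-5.1,0.3,-0.08,0,0,0.25,0,-5.1,0.3,-0.08,0,0,0.25],
)

```text
clock: 18.8
ee_pos: [0.4156, 0.3571, 0.0721]
orientation: [1.155, 1.564, 0.683]
wrist_force: [0.7, 3.0, -3.0]
width: 0.251
```

```bash
cat >> h.py <<'E'
PV=np.array([.0048,-.0433])
def arc():
    st(); s=robot.observe(); d=w2r(s["ee_pos"])-PV; r=np.hypot(*d); a=np.arctan2(d[1],d[0])
    R=Ro.from_euler("xyz",s["orientation"]).as_matrix(); ja=np.arctan2(R[1,1],R[0,1])-YAW
    th=np.radians(-15.3)-a
    print("r",(r*1000).round(1),"lever-equiv theta",th.round(3),"jaw err (neg=needs more clockwise)",((a-np.pi/2-ja+np.pi)%(2*np.pi)-np.pi).round(3))
E
python3 - <<'E'
from h import *
arc()
c=robot.read_camera("wrist"); cv2.imwrite("pics/w19.png",c["frame"])
E
```

```text
t 18.8 rail [   8.2 -105.9] z 72.1 jaw deg(rail) -174.7 F rail [-2.89 -0.96] -2.97 w 0.251 j [ 0.62  0.57  1.78  0.    0.78 -0.47] toolx [ 0.005  0.004 -1.   ]
r 62.7 lever-equiv theta 1.25 jaw err (neg=needs more clockwise) -0.039
```

View pics/w19.png

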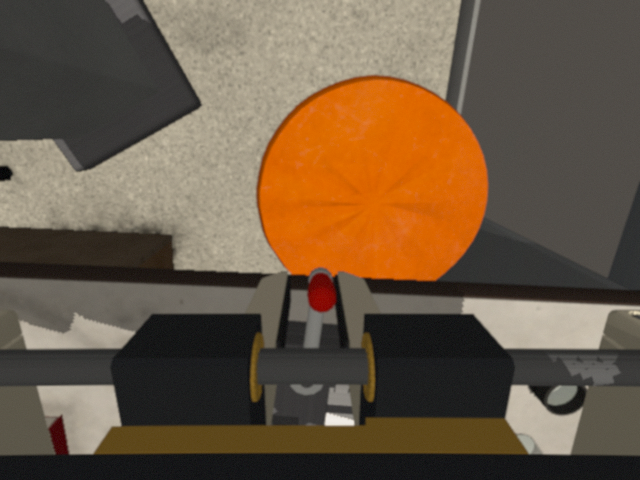

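Emit:
drive_tool(
  increments=[1,-5.3,0,-0.07,0,0,0.25,0.5,-5.3,0,-0.08,0,0,0.25,0.3,-5.3,0.3,-0.08,0,0,0.25,0.3,-5.3,0.3,-0.08,0,0,0.25,0.3,-5.3,0.3,-0.08,0,0,0.25],
)

```text
clock: 19.48
ee_pos: [0.4085, 0.3359, 0.0718]
orientation: [1.053, 1.555, 0.979]
wrist_force: [-4.5, 6.9, -0.7]
width: 0.249
```

```bash
python3 - <<'E'
from h import *
arc()
E
```

```text
t 19.48 rail [  29.9 -100.5] z 71.8 jaw deg(rail) -151.9 F rail [-3.37 -7.51] -0.66 w 0.249 j [ 0.6   0.54  1.84  0.01  0.74 -0.91] toolx [ 0.009  0.013 -1.   ]
r 62.5 lever-equiv theta 0.891 jaw err (neg=needs more clockwise) -0.078
```

Emit:
drive_tool(
  increments=[0.5,-5.3,-0.5,-0.06,0,0,0.25,0.5,-5.3,-0.3,-0.07,0,0,0.25,0.3,-5.3,0,-0.08,0,0,0.25],
)

```text
clock: 19.85
ee_pos: [0.4073, 0.3226, 0.0716]
orientation: [0.928, 1.55, 1.066]
wrist_force: [-3.1, 5.3, -1.0]
width: 0.253
```

```bash
python3 - <<'E'
from h import *
arc()
c=robot.read_camera("wrist"); cv2.imwrite("pics/w20.png",c["frame"])
c=robot.read_camera("scene"); crop(c,200,150,450,320,3.2,"pics/s20.png")
E
```

```text
t 19.85 rail [ 41.7 -94.4] z 71.6 jaw deg(rail) -139.7 F rail [-2.84 -5.43] -0.96 w 0.253 j [ 0.58  0.53  1.87  0.01  0.73 -1.14] toolx [ 0.01   0.018 -1.   ]
r 63.1 lever-equiv theta 0.678 jaw err (neg=needs more clockwise) -0.078
```

View pics/w20.png

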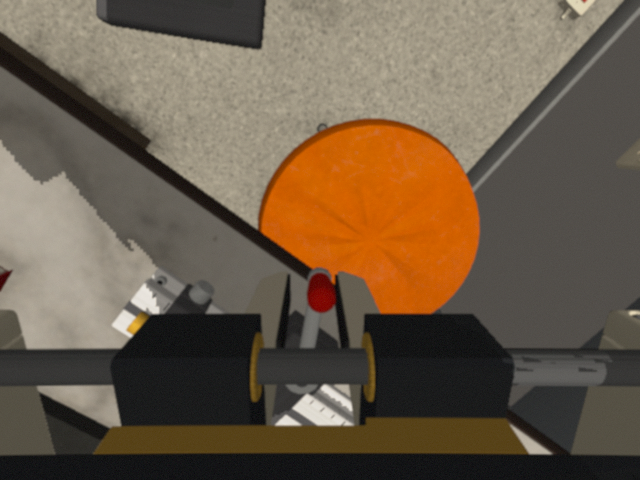

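View pics/s20.png

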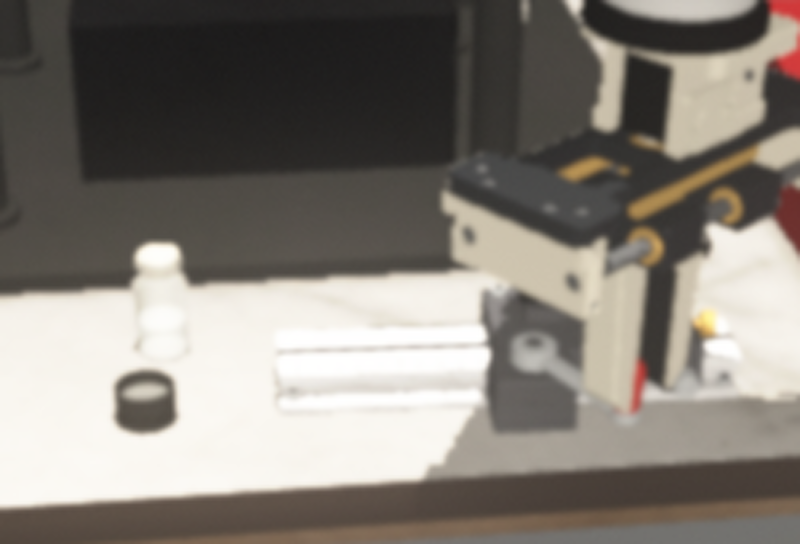

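Emit:
drive_tool(
  increments=[0.8,-5.3,0,-0.07,0,0,0.25,0.5,-5.3,0,-0.07,0,0,0.25,0.3,-5.3,0.2,-0.08,0,0,0.25,0.3,-5.3,0.3,-0.08,0,0,0.25],
)

```text
clock: 20.45
ee_pos: [0.4116, 0.3041, 0.071]
orientation: [0.771, 1.548, 1.211]
wrist_force: [-4.5, 2.7, 1.9]
width: 0.252
```

```bash
python3 - <<'E'
from h import *
arc()
c=robot.read_camera("wrist"); cv2.imwrite("pics/w21.png",c["frame"])
E
```

```text
t 20.45 rail [ 55.1 -80.9] z 71.0 jaw deg(rail) -122.4 F rail [ 0.11 -5.31] 1.94 w 0.252 j [ 0.54  0.52  1.89  0.02  0.72 -1.49] toolx [ 0.008  0.021 -1.   ]
r 62.8 lever-equiv theta 0.375 jaw err (neg=needs more clockwise) -0.077
```

View pics/w21.png

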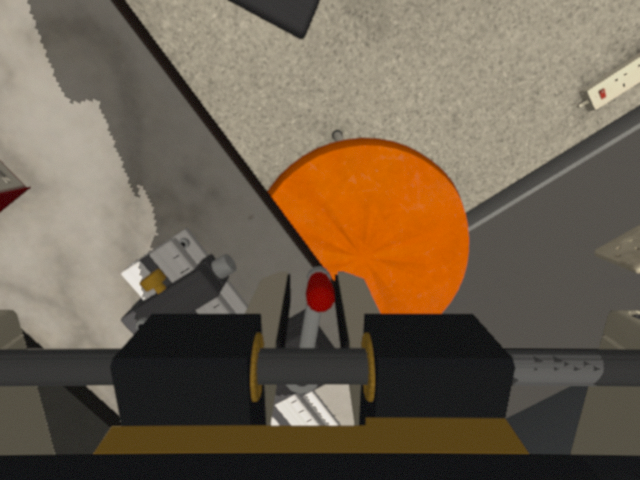

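Emit:
drive_tool(
  increments=[0.5,-5.3,0,-0.07,0,0,0.25,0.5,-5.3,0.2,-0.07,0,0,0.25,0.3,-5.3,0.2,-0.07,0,0,0.25,0.3,-5.3,0.3,-0.07,0,0,0.25,0,-4,0,-0.07,0,0,0.25,0,0,0,0,0,0,0.25],
)

```text
clock: 21.25
ee_pos: [0.427, 0.2834, 0.0704]
orientation: [0.368, 1.547, 1.159]
wrist_force: [-0.8, -0.8, -0.2]
width: 0.253
```

```bash
python3 - <<'E'
from h import *
arc()
c=robot.read_camera("wrist"); cv2.imwrite("pics/w22.png",c["frame"])
c=robot.read_camera("scene"); crop(c,200,150,450,320,3.2,"pics/s22.png")
E
```

```text
t 21.25 rail [ 64.3 -56.8] z 70.4 jaw deg(rail) -102.3 F rail [ 1.13 -0.28] -0.17 w 0.253 j [ 0.49  0.52  1.89  0.02  0.71 -1.89] toolx [ 0.01   0.022 -1.   ]
r 61.0 lever-equiv theta -0.044 jaw err (neg=needs more clockwise) -0.008
```

View pics/w22.png

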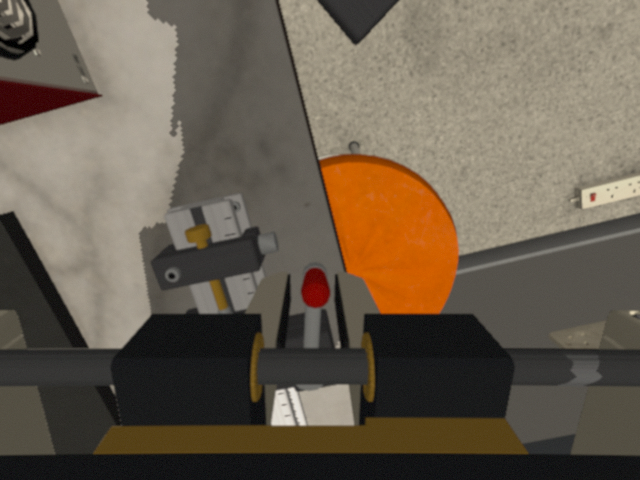

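View pics/s22.png

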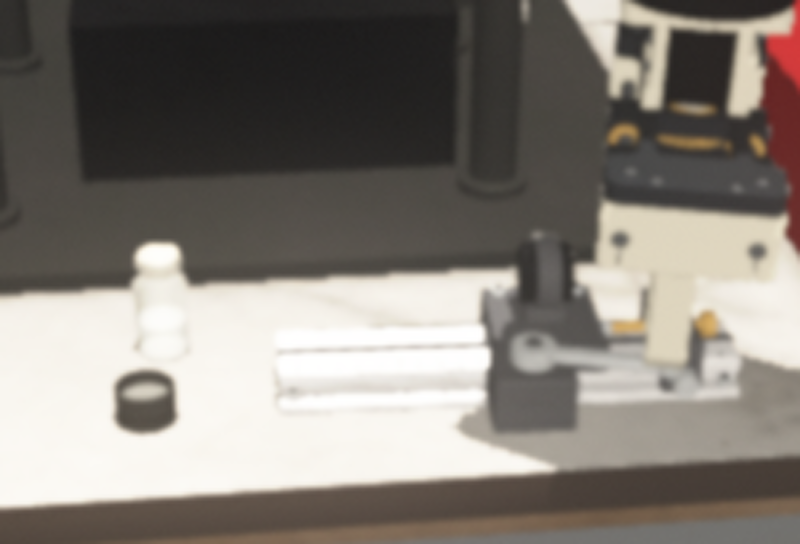

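Emit:
drive_tool(
  increments=[-8,0,0,0,0,0,0.25,-12,0,0,0,0,0,0.25,-20,0,0,0,0,0,0.25,-30,0,0,0,0,0,0.25,-50,0,0,0,0,0,0.25,-50,0,0,0,0,0,0.25,-50,0,0,0,0,0,0.25,-50,0,0,0,0,0,0.25],
)

```text
clock: 22.35
ee_pos: [0.4217, 0.277, 0.3519]
orientation: [0.433, 1.549, 1.218]
wrist_force: [-0.5, -0.9, 0.8]
width: 0.249
```

```bash
python3 - <<'E'
from h import *
st()
c=robot.read_camera("wrist"); crop(c,150,150,450,350,2.6,"pics/w23.png")
c=robot.read_camera("scene"); crop(c,220,210,440,300,3.6,"pics/s23.png")
E
```

```text
t 22.35 rail [ 72.5 -57.8] z 351.9 jaw deg(rail) -102.6 F rail [0.98 0.05] 0.8 w 0.249 j [ 0.48  0.16  1.62  0.02  1.35 -1.88] toolx [ 0.008  0.021 -1.   ]
```

View pics/w23.png

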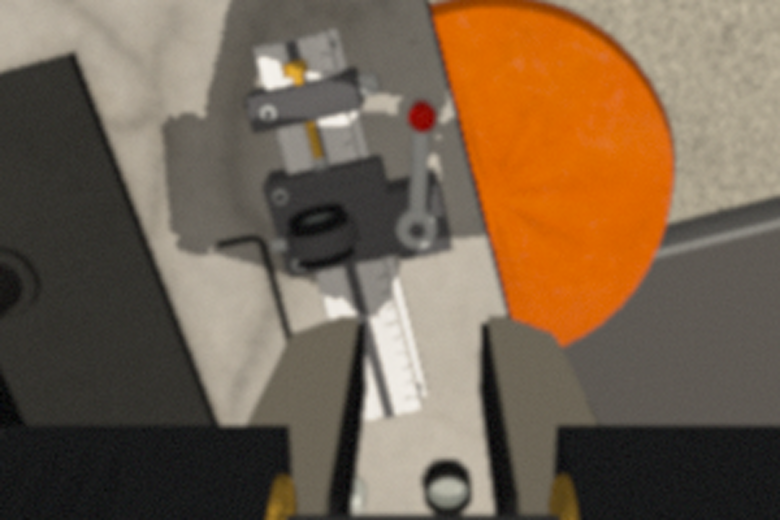

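View pics/s23.png

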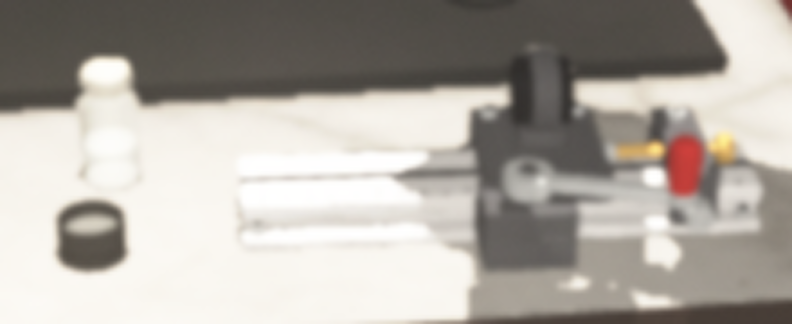

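Emit:
drive_tool(
  increments=[-50,0,0,0,0,0,0.25,0,-50,-12,0.1,0,0,0.25,0,-50,-12,0.1,0,0,0.25,0,-50,-12,0.1,0,0,0.25,0,-50,-12,0.1,0,0,0.25,0,-50,-12,0.1,0,0,0.25,0,0,0,0,0,0,0.25],
)

```text
clock: 23.32
ee_pos: [0.5076, 0.03, 0.4026]
orientation: [0.752, 1.542, 1.019]
wrist_force: [-0.2, 1.1, -0.0]
width: 0.252
```

```bash
python3 - <<'E'
from h import *
st()
c=robot.read_camera("top"); crop(c,245,160,435,310,4,"pics/top24.png")
E
```

```text
t 23.32 rail [235.1 147. ] z 402.6 jaw deg(rail) -132.3 F rail [-0.83 -0.74] -0.03 w 0.252 j [-0.05  0.14  1.52  0.03  1.47 -1.89] toolx [ 0.015  0.025 -1.   ]
```

View pics/top24.png

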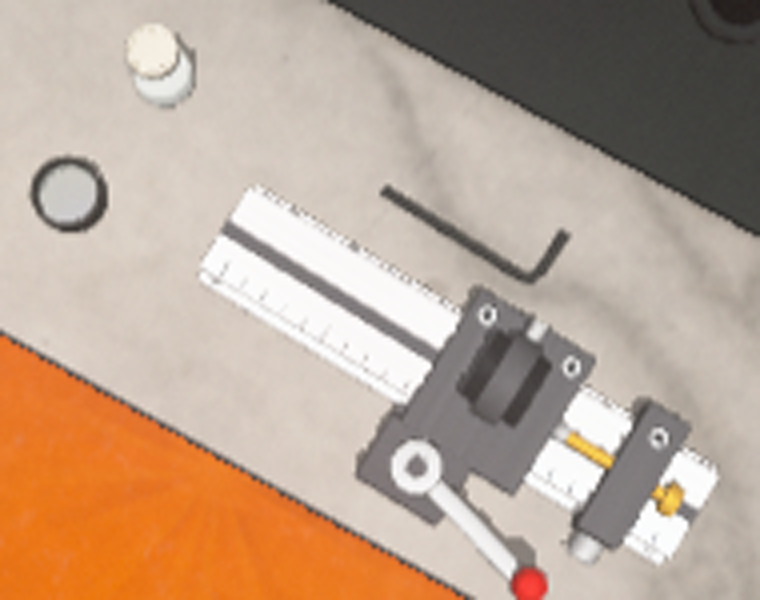

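```bash
python3 - <<'E'
from h import *
c=robot.read_camera("top"); crop(c,355,245,425,300,10,"pics/top25.png")
g=lambda u,v:((u+.5)/4-.5+245,(v+.5)/4-.5+160)
hsv=cv2.cvtColor(c["frame"],cv2.COLOR_BGR2HSV)[285:315,360:395]
m=((hsv[...,0]<6)|(hsv[...,0]>172))&(hsv[...,1]>150)&(hsv[...,2]>90); vv,uu=np.nonzero(m)
k=w2r(cast(c,[(uu.mean()+360,vv.mean()+285)],.071)[0]); p=w2r(cast(c,[g(415,466)],.047)[0])
print(k*1000,p*1000,np.degrees(np.arctan2(*(k-p)[::-1])), np.hypot(*(k-p)))
for n,u,v in [("F+y",595,360),("F-y",516,492),("R+y",478,290)]: print(n,w2r(cast(c,[g(u,v)],.0375)[0])*1000)
E
```

```text
[ 66.83376097 -60.30530356] [  5.17751354 -43.33180992] -15.39182315469791 0.06394992050544691
F+y [45.07199544 32.43074412]
F-y [ 45.61151321 -30.41779175]
R+y [-10.48568204  31.92998267]
```

View pics/top25.png

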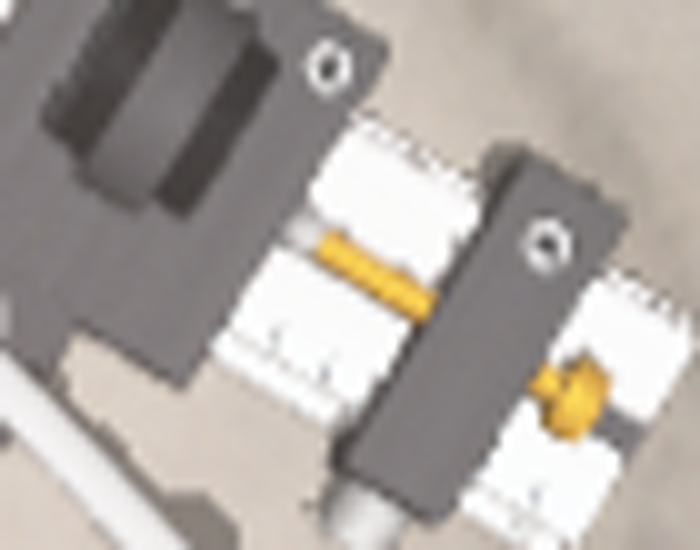

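```bash
python3 - <<'E'
from station import robot
print(robot.sign_off(), robot.observe()["clock"])
E
```

```text
the job is handed in; nothing more can be done
the job is handed in; nothing more can be done
```

The carrier is up against the stop screw with its lever snapped shut. I handed the job in after about 23 s of the 72 s allowed. The simulator gave no verdict.

**What I did:**
- I swung the lever fully open, with the fingers set loosely either side of the knob.
- I pushed the carrier's rear face about 57 mm along the rail, until the wrist force rose from about 3 N to 5–6 N and the carrier stopped moving. That leaves roughly 4 N on the screw.
- I swung the lever back over centre until it snapped shut, then lifted clear.

**Last checks, from the top camera with the arm out of the way:**
- **Lever:** it points 15.4° outwards, which is the shut position, and the knob measures 63.9 mm from the pivot (64 expected).
- **Gap:** the carrier's front face is at x ≈ 45 mm on the rail and no gap to the ball tip can be seen. The earlier rough readings of the tip put it at x ≈ 44–48 mm. That is coarser than the 1.5 mm limit, so contact rests mainly on the force I felt and on the pictures.
- **Bystanders:** the vial, spare tube and hex key appear exactly where they were.
- **Lens:** the fingers stayed clear of the lens throughout.

**What did not go to plan:** two descents stopped 3–13 mm short and a few mm to the side, because the arm lagged its commands; I corrected both before touching anything. While closing the lever, friction pushed sideways on the fingers (up to about 8 N at the wrist), so I adjusted the path.

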